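Test the trip unit, then load the covered charging crate

TASK

Before any battery goes on charge, press the trip unit's test button so that its lever drops, and lift the lever fully back up. Then stand every tall battery pack from the bench fully down in a well of its own in the covered charging crate: the flaps all look alike and some wells already hold a short pack, so feel for the empty ones. When all of them are in, and not earlier, turn the unit's dial until its pointer points at the raised index rib; leave the meter and the small black carton where they lie.

Things in the scene. Friction and masses are not known exactly. Their poses are not given: they have to be found in the camera images.
- crate: Covered charging crate, grey, fixed: 132 (its x) x 246 (its y) x 70 mm high, floor 6 mm thick; origin at the centre of its underside, z up. Two rows (along x, pitch 64 mm) of three wells (along y, pitch 92 mm), each 54 (x) x 50 (y) mm, 64 mm deep, shut at the top by equal aluminium flaps flush with the cover. One or two wells already hold a short pack (44 mm diameter, 56 mm tall, not listed), unseen.
- well1 (a point): Well in the near row (crate's -x side), +y end: point at the height of the cover's top (70 mm above the crate's underside), where the axis of a pack should go. Its flap, hinged on the crate's outer long side, swings down against a weak spring (under 1 N at its middle) flat to that wall, and shuts again by itself; over a hidden short pack it gives only 4 to 6 mm, then stands firm.
- well2 (a point): Well in the near row (crate's -x side), middle: point at the height of the cover's top (70 mm above the crate's underside), where the axis of a pack should go. Its flap, hinged on the crate's outer long side, swings down against a weak spring (under 1 N at its middle) flat to that wall, and shuts again by itself; over a hidden short pack it gives only 4 to 6 mm, then stands firm.
- well3 (a point): Well in the near row (crate's -x side), -y end: point at the height of the cover's top (70 mm above the crate's underside), where the axis of a pack should go. Its flap, hinged on the crate's outer long side, swings down against a weak spring (under 1 N at its middle) flat to that wall, and shuts again by itself; over a hidden short pack it gives only 4 to 6 mm, then stands firm.
- well4 (a point): Well in the far row (crate's +x side), +y end: point at the height of the cover's top (70 mm above the crate's underside), where the axis of a pack should go. Its flap, hinged on the crate's outer long side, swings down against a weak spring (under 1 N at its middle) flat to that wall, and shuts again by itself; over a hidden short pack it gives only 4 to 6 mm, then stands firm.
- well5 (a point): Well in the far row (crate's +x side), middle: point at the height of the cover's top (70 mm above the crate's underside), where the axis of a pack should go. Its flap, hinged on the crate's outer long side, swings down against a weak spring (under 1 N at its middle) flat to that wall, and shuts again by itself; over a hidden short pack it gives only 4 to 6 mm, then stands firm.
- well6 (a point): Well in the far row (crate's +x side), -y end: point at the height of the cover's top (70 mm above the crate's underside), where the axis of a pack should go. Its flap, hinged on the crate's outer long side, swings down against a weak spring (under 1 N at its middle) flat to that wall, and shuts again by itself; over a hidden short pack it gives only 4 to 6 mm, then stands firm.
- pack1: Tall stick battery pack: black round cylinder 40 mm in diameter on a weighted steel foot (44 mm diameter, lowest 24 mm), 115 mm tall in all, 0.3 kg, centre of mass 16 mm above its underside; origin at the centre of its underside, z up along it. Stands upright on the bench (in a well: 51 mm above the cover, flap held open by it); three or four such packs are there; an absent one has no reading.
- pack2: Tall stick battery pack: black round cylinder 40 mm in diameter on a weighted steel foot (44 mm diameter, lowest 24 mm), 115 mm tall in all, 0.3 kg, centre of mass 16 mm above its underside; origin at the centre of its underside, z up along it. Stands upright on the bench (in a well: 51 mm above the cover, flap held open by it); three or four such packs are there; an absent one has no reading.
- pack3: Tall stick battery pack: black round cylinder 40 mm in diameter on a weighted steel foot (44 mm diameter, lowest 24 mm), 115 mm tall in all, 0.3 kg, centre of mass 16 mm above its underside; origin at the centre of its underside, z up along it. Stands upright on the bench (in a well: 51 mm above the cover, flap held open by it); three or four such packs are there; an absent one has no reading.
- pack4: Tall stick battery pack: black round cylinder 40 mm in diameter on a weighted steel foot (44 mm diameter, lowest 24 mm), 115 mm tall in all, 0.3 kg, centre of mass 16 mm above its underside; origin at the centre of its underside, z up along it. Stands upright on the bench (in a well: 51 mm above the cover, flap held open by it); three or four such packs are there; an absent one has no reading.
- trip_unit: Trip unit, grey box fixed to the bench, 120 (x) x 220 (y) x 45 mm high; origin at the centre of its underside, z up. On its top: the test button towards +y, the drop lever in the middle, the dial towards -y.
- test_button (a joint): Test button travel in m: 0 out, 0.006 fully in; moves straight down, about 1.5 N to start and 5 N fully in; springs back. Pressed fully in, it tips the lever over.
- button_top (a point): Centre of the top face of the round steel test button (27 mm in diameter), 64 mm above the unit's underside when out.
- trip_lever (a joint): Lever angle in rad: 0 fully up (leaning 0.175 rad to the unit's +x, on its stop), 0.84 dropped (leaning 0.665 rad to its -x, towards the robot). Turns about a line along the unit's y, 25 mm to +x of the unit's origin, 40 mm above its underside. Stays at either end by its weight, moves freely (under 1 N); below 0.175 it falls to the up stop by itself.
- lever_tip (a point): Middle of the lever's black cross-bar (12 mm thick, 32 mm long along the unit's y), 55 mm from the lever's turning line.
- dial (a joint): Dial angle in rad: 0 when the pointer nose points at the raised index rib (along the unit's +x); grows anticlockwise seen from above; stops at -2.4 and 2.4; friction 0.03 N m, stays where it is left.
- dial_grip (a point): On the dial's axis at the height to grip, 81 mm above the unit's underside. Its grip bar is 40 mm long, 13 mm thick and 26 mm high (66 to 92 mm above the underside), lies along this point's x, with the white pointer nose on the +x end; around it is a round skirt 44 mm across, under the bar.
- meter: Black hand-held multimeter lying flat, 116 x 66 x 30 mm, origin under its centre; not part of the job.
- dark_carton: Small black carton lying flat, 66 x 80 x 30 mm, origin under its centre; not part of the job.

How it is judged:
By the outcome, as a careful person would: the job done as asked, in the order asked, and still so for the second after the job is handed in, with the robot touching nothing.
Of short1, short2, short3, short4, short5, short6 only 1 to 2 are there at a start; the rules pass over those that are not, and their reading is None.
Of pack1, pack2, pack3, pack4 only 3 to 4 are there at a start; the rules pass over those that are not, and their reading is None.
At some moment in a run one of pack1, pack2, pack3, pack4 may be knocked a few centimetres aside while the robot is not near it.
Once in a run the grip may slacken for a moment while it holds something.
It also fails if it takes over 210 s, if anything falls off the work surface, if the arm or the gripper's body presses on something with over 40 N, if the wrist force passes 120 N, or if a joint passes its speed limit or range.

ROBOT

A 6-joint arm with a two-finger parallel gripper is mounted at the origin on a cart in front of the work surface, level with it; the furniture and walls round the work are solid. World frame = base frame: x ahead of the robot, y to its left, z up, the work surface at z = 0. Lengths are in mm, angles in degrees, forces in N, time in s.
With the tool pointing down it reaches from about 300 to 850 mm from the base axis. Payload 4.2 kg.
Tool frame: the origin (TCP) lies at the very end of the fingers, on their centre line; the grasp point (between the pads) lies env.grip_point_offset behind it (env.grip_point_offset is the distance from the TCP to the grasp point, in mm); z points along the fingers, y is the direction in which the jaws open and shut (so a half turn about z gives the same grasp; the last joint's range is limited). The gripper opens to 91 mm and grips with 3 to 60 N. Pads are 32 mm wide; open, the fingers measure 118 mm over their backs; the gripper's body (76 mm by 178 mm) begins 60 mm behind the grasp point.
Start: joints at [-68.927, 18.312, 89.639, -0, 72.044, -1.146], TCP at [217.442, -532.318, 213.976] pointing down, gripper open.
Joint ranges: [-177.97, 177.97], [-48.28, 115.42], [12.27, 149.76], [-77.06, 257.06], [2.81, 150.46], [-146.56, 146.56]. Speed limits (degrees/s): [147.25, 147.25, 180, 180, 180, 180].

INTERFACE

Orientations are given as [roll, pitch, yaw] about the fixed x, y, z axes, in that order (R = Rz(yaw) Ry(pitch) Rx(roll)).
In Python, from workcell import env, grab_frame, camera_params gives the robot as it stands. The module is installed in compiled form; this text tells all that it offers.
- The arm moves only by the shell command python3 -m creep 'ROWS' [OPENING] [FORCE]. ROWS is a JSON object of lists of equal length, an entry for each row: "offset": the shift along the tool's x, y, z in m, a list of three; "rotation": the turn, a rotation vector about the tool's x, y, z in degrees, a list of three. A call has 1 to 5 rows; each row shifts and turns the commanded pose from where the row before left it, along the tool's axes as they then stand; what a row does not reach is not made up. A row lasts 1/8 s, in which the tool goes at most 62.5 mm and 10.7 degrees, less where a joint would pass 70% of its speed; a pose out of reach is approached as far as the arm can. A call is refused whole if a number of a shift passes 0.0625 or a number of a turn 10.7, either way. A call with a gripper value outside its range is refused whole. OPENING is the closure, from 0 (fully open) to 1 (shut), set as the call begins (- or left out, the last holds). The fingers move at their own pace and stop on an object; FORCE is the grip in N (left out, the last holds). Time passes only in rows, so rows that do not move let the fingers close. It gives the time, the measured TCP pose, the force and the opening at its end, in the units of the state.
- env.state(): the state, without advancing time (a new reading comes with each control period).
- grab_frame(name): name is "scene" or "top"; returns the picture (400x640x3 uint8, red, green, blue); there is no depth.
- camera_params(name): a dict with "mtx" (3x3 intrinsics, pixels), "k1" (the pictures are not rectified: a ray, as slopes to the right and down, at radius r is drawn at 1 + k1 r^2 times it, then the intrinsics apply), "R" (3x3) and "t" (3): a world point X has camera coordinates R X + t. Camera axes: x right, y down, z forward; pixel columns grow to the right and rows downward; lengths in mm; the calibration is good to about 2 mm. A picture is of the moment at which its call begins. camera_params takes no time and is no camera call.
- env.job_done(): hands the job in, once; it reports no verdict.
The state is a dict: "time_s": time; "qpos": joint angles; "qvel": joint speeds; "effort": joint torques, N m; "ee_pos": TCP position; "ee_rot": TCP orientation; "force": force on the tool from outside, world axes, zero at the start; "torque": the same for the moment, N m; "gripper_width": finger opening in mm.
Only numpy, scipy, OpenCV 4.12 (cv2) and the standard library are available. Lean on these libraries where they do the work, as an engineer would, in place of code of your own. Each camera call takes 0.05 s, during which the arm holds its last target.

## Working session

There is one attempt and no reset: what is moved stays moved. The work goes in short steps, Python scripts to look and compute and a shell command to move; the robot and the scene stay as the last step left them, time stands still between calls to the robot, and variables do not carry over. Pictures are saved under pics/ and viewed, and the job is handed in when it is done.

```bash
mkdir -p pics; ls; cat > h.py <<'E'
import numpy as np, cv2
from workcell import env, grab_frame, camera_params
def snap(name,fn):
    f=grab_frame(name); cv2.imwrite('pics/'+fn,f[:,:,::-1]); return f
def crop(fn,out,x0,y0,x1,y1,s):
    im=cv2.imread('pics/'+fn)[y0:y1,x0:x1]; cv2.imwrite('pics/'+out,cv2.resize(im,None,fx=s,fy=s,interpolation=cv2.INTER_CUBIC))
def ray(name,u,v):
    p=camera_params(name);K=np.array(p['mtx']);k=p['k1']
    d=cv2.undistortPoints(np.array([[[u,v]]],float),K,np.array([k,0,0,0,0.]))[0,0]
    R=np.array(p['R']);t=np.array(p['t']).ravel()
    return -R.T@t, R.T@np.array([d[0],d[1],1.])
def at(name,u,v,z):
    o,d=ray(name,u,v); return o+d*(z-o[2])/d[2]
def proj(name,X):
    p=camera_params(name)
    R=np.array(p['R']);t=np.array(p['t']).ravel()
    r,_=cv2.Rodrigues(R)
    return cv2.projectPoints(np.array(X,float).reshape(-1,1,3),r,t,np.array(p['mtx']),np.array([p['k1'],0,0,0,0.]))[0][:,0]
E
python3 - <<'E'
from h import *
snap('scene','s0.png');snap('top','t0.png')
print(env.state(),env.grip_point_offset)
for n in('scene','top'):
    p=camera_params(n);print(p, -np.array(p['R']).T@np.array(p['t']).ravel())
E
```

```text
pics
{'time_s': 0.1, 'qpos': array([-6.89305703e+01,  1.83494634e+01,  8.96984754e+01, -9.95824025e-04,
        7.20443208e+01, -1.14699161e+00]), 'qvel': array([-0.05470344, -0.0749256 , -0.19761642, -0.04996775,  0.05155436,
       -0.03173896]), 'effort': array([-7.80187690e-06, -4.13334811e+01, -2.32510561e+01,  7.28219049e-02,
        4.21467377e-02, -5.32547472e-05]), 'ee_pos': array([ 217.23679088, -531.9043763 ,  213.19583931]), 'ee_rot': array([-1.79907740e+02, -9.00162807e-04,  2.22167283e+01]), 'force': array([-0.54209153, -0.08474721, -0.04408234]), 'torque': array([ 0.01169077, -0.02454181,  0.0193948 ]), 'gripper_width': 91.29274434964657} 18.8
{'mtx': array([[487.92599824,   0.        , 313.56335613],
       [  0.        , 487.92599824, 202.81977112],
       [  0.        ,   0.        ,   1.        ]]), 'k1': -0.06777966831627355, 'R': array([[-0.90616247, -0.42276851, -0.01167788],
       [-0.30251358,  0.66720978, -0.68067367],
       [ 0.29555899, -0.61326822, -0.73249367]]), 't': array([ 386.95530001,  203.51876225, 1634.75118807])} [ -70.95384735 1030.34375175 1340.49358166]
{'mtx': array([[383.40721248,   0.        , 325.31341827],
       [  0.        , 383.40721248, 206.86607523],
       [  0.        ,   0.        ,   1.        ]]), 'k1': -0.07936528860787942, 'R': array([[-2.17374375e-02, -9.99763675e-01, -2.79938936e-04],
       [-9.91877419e-01,  2.16010686e-02, -1.25349825e-01],
       [ 1.25326249e-01, -2.44711889e-03, -9.92112566e-01]]), 't': array([ -12.49131376,  458.74807627, 1405.64093807])} [ 278.58662269  -18.95803993 1452.05453189]
```

View pics/s0.png

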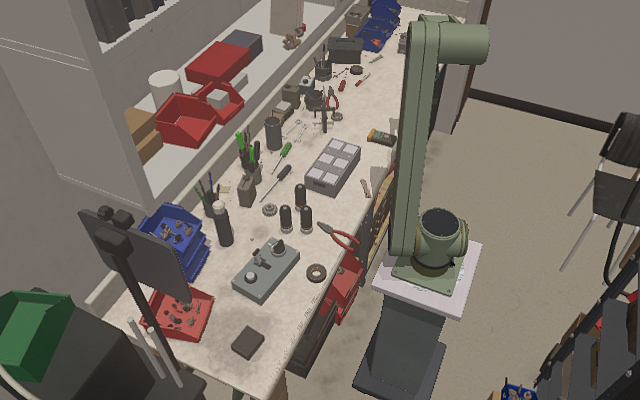

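View pics/t0.png

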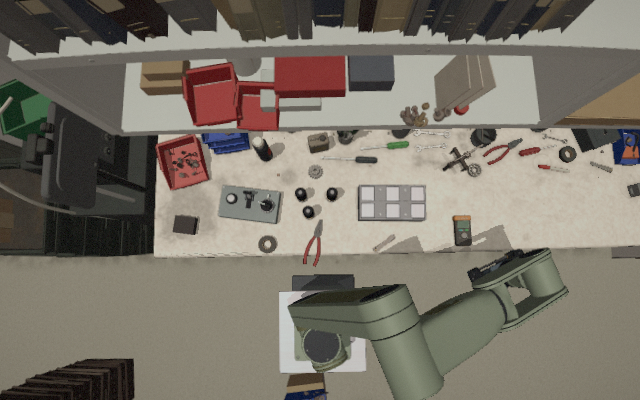

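The top view shows the trip unit at (250,203), three packs near (301,194), (332,194) and (308,212), the crate at (392,203), the carton at (186,225) and the meter at (462,230). I'll enlarge these areas.

```bash
python3 - <<'E'
from h import *
crop('t0.png','t0a.png',210,170,350,240,5.5)
crop('t0.png','t0b.png',340,170,440,235,7)
crop('s0.png','s0a.png',220,170,340,310,4)
crop('s0.png','s0b.png',290,125,380,210,7)
E
```

```text
(no output)
```

View pics/t0a.png

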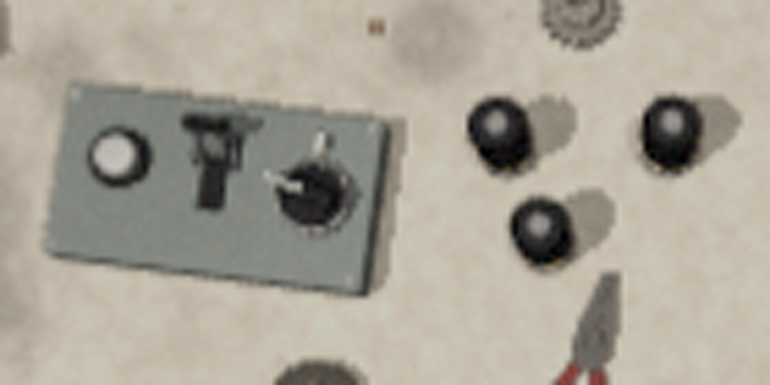

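View pics/t0b.png

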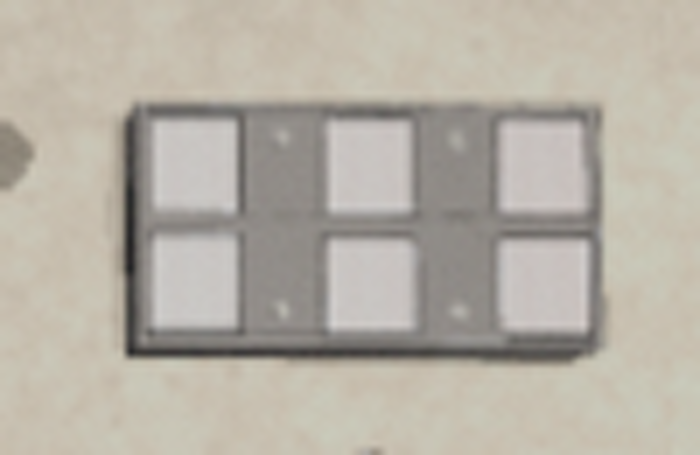

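View pics/s0a.png

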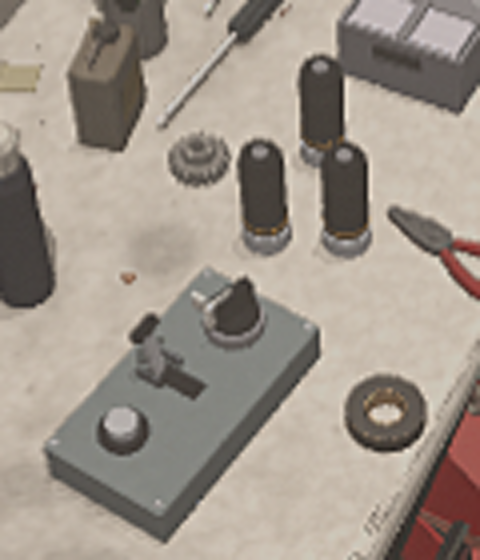

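View pics/s0b.png

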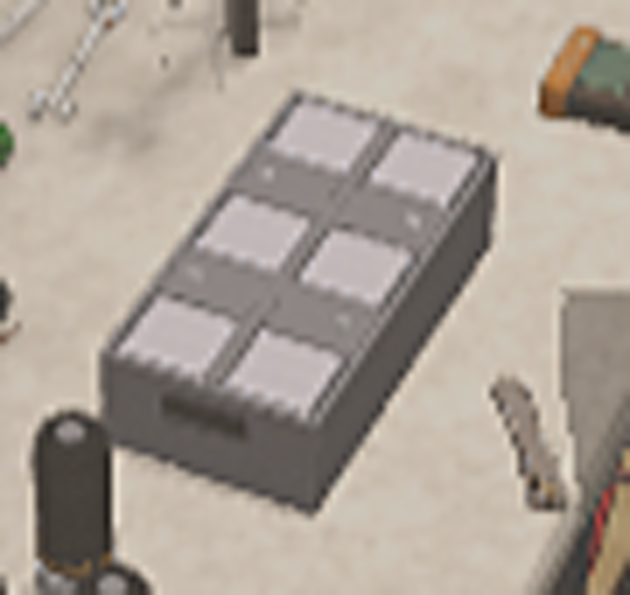

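```bash
python3 - <<'E'
from h import *
np.set_printoptions(precision=1,suppress=True)
A=lambda x,y,z:at('top',(x+.5)/5.5+209.5,(y+.5)/5.5+169.5,z)
B=lambda x,y,z:at('top',(x+.5)/7+339.5,(y+.5)/7+169.5,z)
S=lambda x,y,z:at('scene',(x+.5)/4+219.5,(y+.5)/4+169.5,z)
SB=lambda x,y,z:at('scene',(x+.5)/7+289.5,(y+.5)/7+124.5,z)
print('unit top corners');
for c in [(72,83),(388,120),(367,292),(48,252)]: print(A(*c,45))
print('scene');
for c in [(206,267),(319,329),(165,522),(48,446)]: print(S(*c,45))
print('btn',A(119,156,64),S(123,421,64)); print('dial',A(312,193,92),S(237,300,85))
print('dial skirt',A(315,198,64))
print('tip',A(208,122,94),S(146,327,94))
print('crate flaps')
T=[B(*c,70) for c in [(196,165),(370,165),(543,165),(196,283),(371,283),(545,285)]]
C=[SB(*c,70) for c in [(178,336),(254,232),(325,137),(287,369),(357,266),(423,169)]]
for a,b in zip(T,C): print(a,b)
print('packs top',[A(*c,115) for c in [(497,127),(671,127),(541,222)]])
print('packs scene top',[S(*c,115) for c in [(322,64),(345,152),(261,149)]])
print('foot scene',[S(*c,0) for c in [(320,152),(346,243),(267,241)]])
E
```

```text
unit top corners
[548.5 360.5  45. ]
[518.  144.5  45. ]
[401.5 159.4  45. ]
[433.  375.4  45. ]
scene
[517.6 147.3  45. ]
[400.7 166.6  45. ]
[426.7 382.3  45. ]
[545.2 360.3  45. ]
btn [494.5 322.9  64. ] [494.5 325.   64. ]
dial [462.9 189.   92. ] [460.  194.5  85. ]
dial skirt [463.3 191.2  64. ]
tip [511.  256.9  94. ] [509.8 255.1  94. ]
crate flaps
[ 500.3 -177.8   70. ] [ 502.6 -176.8   70. ]
[ 498.4 -269.    70. ] [ 499.4 -270.2   70. ]
[ 496.5 -360.1   70. ] [ 495.5 -361.1   70. ]
[ 438.4 -175.6   70. ] [ 438.9 -177.6   70. ]
[ 436.4 -266.8   70. ] [ 436.4 -267.9   70. ]
[ 433.3 -357.9   70. ] [ 433.9 -358.3   70. ]
packs top [array([499.9,  66.2, 115. ]), array([497.5, -45.5, 115. ]), array([437.9,  38.9, 115. ])]
packs scene top [array([502.1, -51.4, 115. ]), array([437.9,  35.3, 115. ]), array([504.6,  61.8, 115. ])]
foot scene [array([506.8, -48.5,   0. ]), array([437.4,  40.5,   0. ]), array([502.6,  67.7,   0. ])]
```

```bash
cat >> h.py <<'E'
from scipy.spatial.transform import Rotation as Rot
def to(x,y,z,yaw=None):
    s=env.state(); p=np.array(s['ee_pos']); R=Rot.from_euler('xyz',s['ee_rot'],degrees=True)
    if yaw is not None:
        G=Rot.from_euler('xyz',[180,0,yaw],degrees=True)
        print('rotvec first',np.round((R.inv()*G).as_rotvec(degrees=True),2)); R=G
    d=R.inv().apply(np.array([x,y,z])-p)
    print('t',round(s['time_s'],2),'pos',p.round(1),'rpy',np.round(s['ee_rot'],1),'F',s['force'].round(1),'w',round(s['gripper_width'],1),'q',np.round(s['qpos'],0))
    print('tool offset mm',d.round(1),'rows',np.ceil(np.linalg.norm(d)/62))
C0=np.array([467.5,-268.2]);CY=-1.2
U0=np.array([474.,261.5]);UY=-7.7
def loc(o,yaw,v):
    a=np.radians(yaw);return o+np.array([[np.cos(a),-np.sin(a)],[np.sin(a),np.cos(a)]])@np.array(v,float)
W={1:(-32,92),2:(-32,0),3:(-32,-92),4:(32,92),5:(32,0),6:(32,-92)}
def well(i): return loc(C0,CY,W[i])
E
python3 - <<'E'
from h import *
for i in W: print(i,well(i).round(1))
print('btn',loc(U0,UY,(12,65)))
A=lambda x,y,z:at('top',(x+.5)/5.5+209.5,(y+.5)/5.5+169.5,z)
for n,c in [((275,180),(315,196)),((268,177),(315,196))]:
    v=A(*n,79)-A(*c,75);print(np.degrees(np.arctan2(v[1],v[0])))
v=A(320,143,50)-A(315,198,64);print(np.degrees(np.arctan2(v[1],v[0])))
to(494.5,324,120,-8)
crop('s0.png','s0c.png',190,0,420,170,3)
E
python3 -m creep '{"offset":[[0,0,0],[0,0,0],[0,0,0]],"rotation":[[0,0,10],[0,0,10],[0,0,10]]}' 1 20
```

```text
1 [ 437.4 -175.6]
2 [ 435.5 -267.5]
3 [ 433.6 -359.5]
4 [ 501.4 -176.9]
5 [ 499.5 -268.9]
6 [ 497.6 -360.8]
btn [494.60090045 324.30607376]
67.53719224723514
67.24441639845628
-1.9643998275528873
rotvec first [-9.000e-02  2.000e-02  3.022e+01]
t 0.1 pos [ 217.2 -531.9  213.2] rpy [-179.9   -0.    22.2] F [-0.5 -0.1 -0. ] w 91.3 q [-69.  18.  90.  -0.  72.  -1.]
tool offset mm [ 155.4 -886.2   93.2] rows 15.0
time_s: 0.48
ee_pos: [217.3, -532.0, 213.5]
ee_rot: [-179.9, 0.0, -8.1]
force: [0.3, -0.7, -0.5]
gripper_width: 64.0
```

View pics/s0c.png

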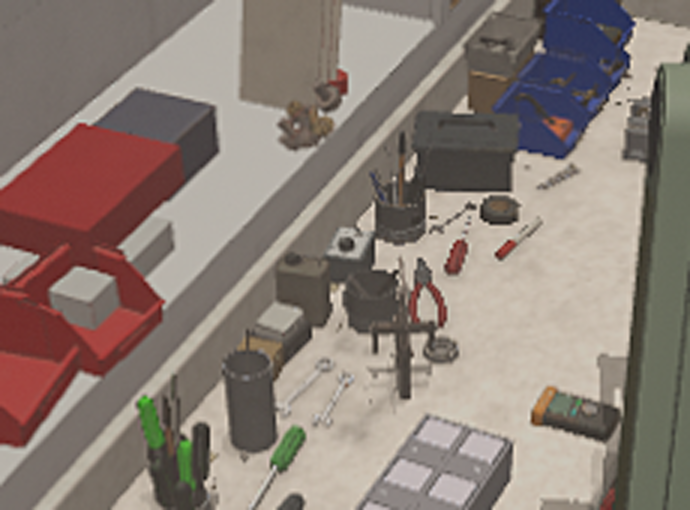

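The bench beyond the crate shows only tools and clutter, with the meter at (575,412) in the crop, so there are three packs. I'm moving to the button now.

```bash
for i in 1; do python3 -m creep '{"offset":[[0.0104,-0.059,0],[0.0104,-0.059,0],[0.0104,-0.059,0],[0.0104,-0.059,0],[0.0104,-0.059,0]],"rotation":[[0,0,0],[0,0,0],[0,0,0],[0,0,0],[0,0,0]]}'
python3 -m creep '{"offset":[[0.0104,-0.059,0],[0.0104,-0.059,0],[0.0104,-0.059,0],[0.0104,-0.059,0],[0.0104,-0.059,0]],"rotation":[[0,0,0],[0,0,0],[0,0,0],[0,0,0],[0,0,0]]}'
python3 -m creep '{"offset":[[0.0104,-0.059,0],[0.0104,-0.059,0],[0.0104,-0.059,0],[0.0104,-0.059,0],[0,0,0]],"rotation":[[0,0,0],[0,0,0],[0,0,0],[0,0,0],[0,0,0]]}'; done
python3 -c "
from h import *
to(494.5,324,72,-8)"
```

```text
time_s: 1.1
ee_pos: [309.0, -245.1, 213.8]
ee_rot: [-180.0, -0.0, -7.8]
force: [1.0, 0.9, 0.8]
gripper_width: 14.2
time_s: 1.72
ee_pos: [400.5, 40.1, 213.9]
ee_rot: [180.0, -0.0, -7.8]
force: [0.6, -0.8, -0.5]
gripper_width: 0.6
time_s: 2.35
ee_pos: [474.1, 269.7, 212.8]
ee_rot: [-180.0, 0.0, -7.5]
force: [-1.2, -1.0, -0.4]
gripper_width: 0.7
rotvec first [-0.    0.04  0.46]
t 2.35 pos [474.1 269.7 212.8] rpy [-180.     0.    -7.5] F [-1.2 -1.  -0.4] w 0.7 q [ 28.  16.  94.   0.  71. 126.]
tool offset mm [ 12.7 -56.6 140.8] rows 3.0
```

```bash
python3 -m creep '{"offset":[[0.0127,-0.0566,0],[0,0,0.05],[0,0,0.05],[0,0,0.039],[0,0,0]],"rotation":[[0,0,0],[0,0,0],[0,0,0],[0,0,0],[0,0,0]]}'
python3 -c "
from h import *
to(494.5,324,64,-8);snap('scene','s1.png');crop('s1.png','s1a.png',200,200,340,310,5)"
```

```text
time_s: 2.98
ee_pos: [491.3, 318.2, 72.0]
ee_rot: [179.7, 0.4, -7.8]
force: [-0.1, -0.7, 0.7]
gripper_width: 0.6
rotvec first [0.32 0.36 0.17]
t 2.98 pos [491.3 318.2  72. ] rpy [179.7   0.4  -7.8] F [-0.1 -0.7  0.7] w 0.6 q [ 32.  26.  99.  -0.  55. 130.]
tool offset mm [ 2.4 -6.2  8. ] rows 1.0
```

View pics/s1a.png

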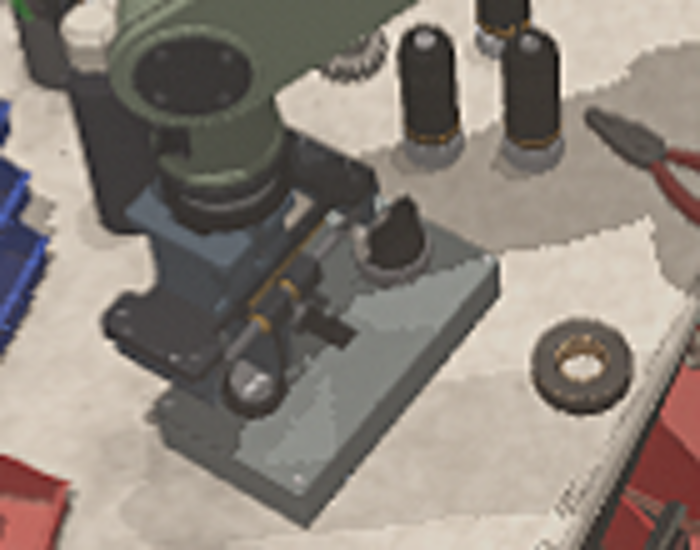

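The finger tips sit over the button at (253,385). I'll correct the 6 mm error and press.

```bash
python3 -m creep '{"offset":[[0.0024,-0.0062,0.004],[0,0,0.003],[0,0,0.003],[0,0,0.002],[0,0,0]],"rotation":[[0.3,0.4,0],[0,0,0],[0,0,0],[0,0,0],[0,0,0]]}'

```

```text
time_s: 3.65
ee_pos: [497.2, 326.7, 63.2]
ee_rot: [-179.7, -0.4, -7.8]
force: [0.2, 0.8, 1.9]
gripper_width: 0.4
```

```bash
python3 -m creep '{"offset":[[-0.001,0.001,0.002],[0,0,0.002],[0,0,0.001],[0,0,0]],"rotation":[[0,0,0],[0,0,0],[0,0,0],[0,0,0]]}'
python3 -m creep '{"offset":[[0,0,0.001],[0,0,0]],"rotation":[[0,0,0],[0,0,0]]}'
```

```text
time_s: 4.15
ee_pos: [496.8, 326.3, 58.4]
ee_rot: [-179.6, -0.5, -7.8]
force: [1.8, 2.1, 4.9]
gripper_width: 0.7
time_s: 4.4
ee_pos: [496.8, 326.3, 58.2]
ee_rot: [-179.6, -0.5, -7.8]
force: [1.3, 0.2, 9.7]
gripper_width: 0.3
```

```bash
python3 -m creep '{"offset":[[0,0,-0.03],[0,0,-0.05],[0,0,0],[0,0,0]],"rotation":[[-0.3,-0.4,0],[0,0,0],[0,0,0],[0,0,0]]}'
python3 -c "
from h import *
a=loc(U0,UY,(-48,0)); to(*a,130,-8);snap('scene','s2.png');crop('s2.png','s2a.png',200,200,340,310,5)"
```

```text
time_s: 4.9
ee_pos: [494.3, 324.6, 135.5]
ee_rot: [179.8, 0.2, -7.8]
force: [1.0, -0.2, 0.2]
gripper_width: 0.8
rotvec first [0.16 0.17 0.22]
t 4.9 pos [494.3 324.6 135.5] rpy [179.8   0.2  -7.8] F [ 1.  -0.2  0.2] w 0.8 q [ 32.  23.  94.  -0.  63. 130.]
tool offset mm [-59.4  65.6   5.5] rows 2.0
```

View pics/s2a.png

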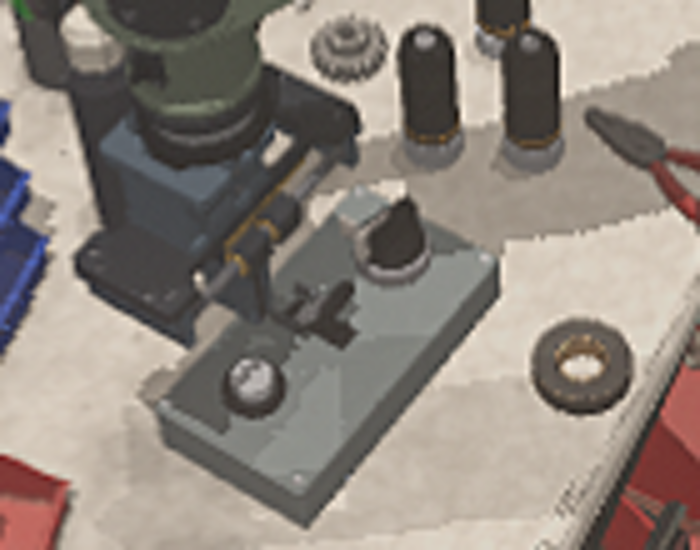

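The lever has dropped: its bar now lies at about (325,312) in the crop, towards the robot. I'll go to its near side.

```bash
python3 -m creep '{"offset":[[-0.05,0.033,0],[-0.01,0.033,0],[0,0,0],[0,0,0]],"rotation":[[0,0,0],[0,0,0],[0,0,0],[0,0,0]]}'
python3 -c "
from h import *
a=loc(U0,UY,(-48,0)); to(*a,68,-8);snap('top','t3.png');crop('t3.png','t3a.png',210,170,350,240,5.5)
b=loc(U0,UY,(-8.9,0));print(proj('top',[*b,83]),proj('scene',[*b,83]))"
```

```text
time_s: 5.45
ee_pos: [427.4, 268.4, 136.2]
ee_rot: [180.0, 0.1, -7.8]
force: [1.2, 0.1, -0.5]
gripper_width: 0.5
rotvec first [0.04 0.05 0.2 ]
t 5.45 pos [427.4 268.4 136.2] rpy [ 1.8e+02  1.0e-01 -7.8e+00] F [ 1.2  0.1 -0.5] w 0.5 q [ 31.  16. 105.   0.  59. 129.]
tool offset mm [-0.9  0.7 68.2] rows 2.0
[[246.38317556 204.82312225]] [[267.495722   259.87617389]]
```

View pics/t3a.png

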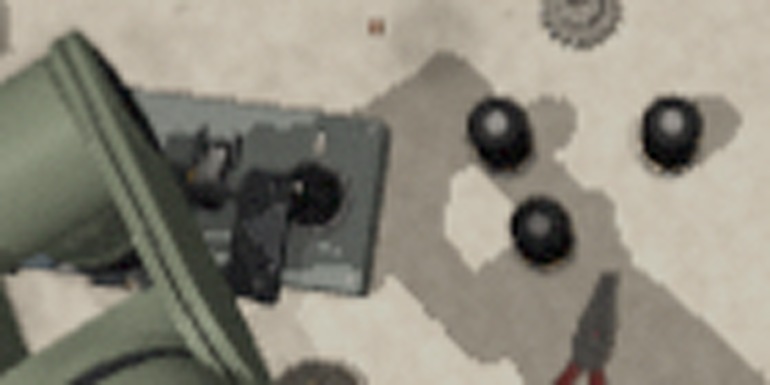

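```bash
python3 -m creep '{"offset":[[0,0,0.035],[0,0,0.033],[0,0,0]],"rotation":[[0,0,0],[0,0,0],[0,0,0]]}'
python3 -m creep '{"offset":[[0.01,0,0],[0.01,0,0],[0.01,0,0],[0.01,0,0],[0,0,0]],"rotation":[[0,0,0],[0,0,0],[0,0,0],[0,0,0],[0,0,0]]}'
python3 -m creep '{"offset":[[0.007,0,0],[0.006,0,0],[0,0,0]],"rotation":[[0,0,0],[0,0,0],[0,0,0]]}'
python3 -c "
from h import *
a=loc(U0,UY,(8,0)); to(*a,68,-8);snap('scene','s4.png');crop('s4.png','s4a.png',200,200,340,310,5)"
```

```text
time_s: 5.88
ee_pos: [426.1, 267.9, 66.5]
ee_rot: [179.8, 0.3, -7.8]
force: [-0.5, 0.3, -0.3]
gripper_width: 0.6
time_s: 6.5
ee_pos: [468.1, 262.9, 69.1]
ee_rot: [-180.0, -0.1, -7.8]
force: [-0.1, -0.3, 0.1]
gripper_width: 0.3
time_s: 6.88
ee_pos: [480.4, 261.2, 68.9]
ee_rot: [-180.0, -0.0, -7.8]
force: [-0.5, -1.2, 0.4]
gripper_width: 0.8
rotvec first [-0.   -0.02  0.2 ]
t 6.88 pos [480.4 261.2  68.9] rpy [-180.    -0.    -7.8] F [-0.5 -1.2  0.4] w 0.8 q [ 27.  23. 105.  -0.  52. 125.]
tool offset mm [1.7 0.5 0.9] rows 1.0
```

View pics/s4a.png

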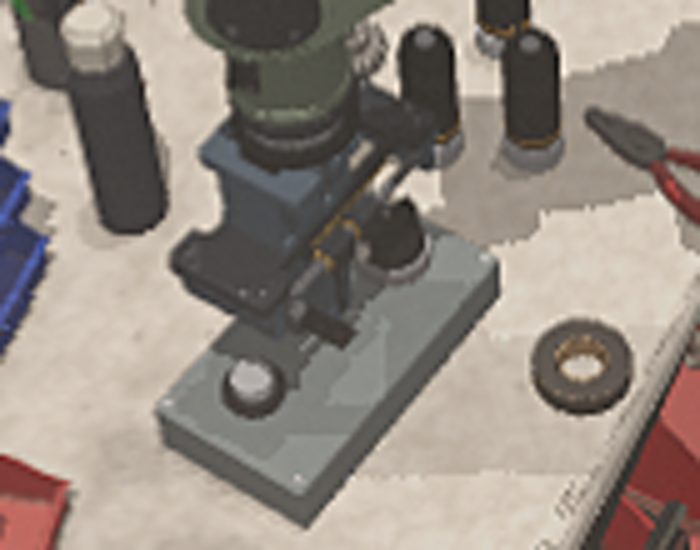

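```bash
python3 -m creep '{"offset":[[0.003,0,0],[0.001,0,0],[0,0,0]],"rotation":[[0,0,0],[0,0,0],[0,0,0]]}'
python3 -m creep '{"offset":[[-0.03,0,0],[-0.03,0,0],[0,0,-0.06],[0,0,-0.06],[0,0,0]],"rotation":[[0,0,0],[0,0,0],[0,0,0],[0,0,0],[0,0,0]]}'
python3 -c "
from h import *
to(437.9,-100,185,-1);snap('scene','s5.png');crop('s5.png','s5a.png',200,200,340,310,5)"
```

```text
time_s: 7.3
ee_pos: [483.8, 260.6, 68.9]
ee_rot: [180.0, 0.0, -7.8]
force: [-1.6, 0.5, -0.5]
gripper_width: 0.7
time_s: 7.92
ee_pos: [427.0, 270.5, 193.9]
ee_rot: [-179.6, -0.5, -7.8]
force: [1.0, 0.6, -0.6]
gripper_width: 0.4
rotvec first [-0.38 -0.54 -6.77]
t 7.92 pos [427.  270.5 193.9] rpy [-179.6   -0.5   -7.8] F [ 1.   0.6 -0.6] w 0.4 q [ 31.  13. 101.  -0.  66. 129.]
tool offset mm [ 17.3 370.2   8.9] rows 6.0
```

View pics/s5a.png

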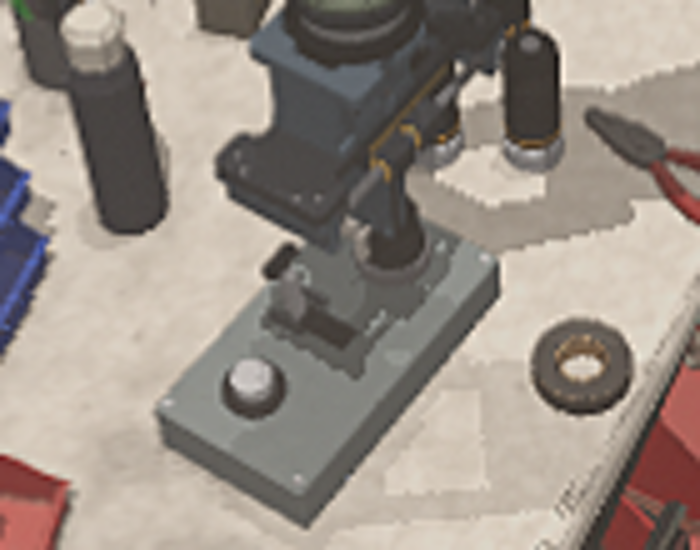

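The lever is back up: its bar at (281,262) matches where it started, (282,259). Next I'll probe the wells, starting with well 1.

```bash
python3 -m creep '{"offset":[[0,0,0],[0,0.055,0],[0,0.055,0],[0,0.055,0],[0,0.055,0]],"rotation":[[0,0,-6.8],[0,0,0],[0,0,0],[0,0,0],[0,0,0]]}'
python3 -m creep '{"offset":[[0.003,0.055,0],[0.003,0.055,0],[0.003,0.055,0],[0.003,0.055,0],[0,0,0]],"rotation":[[0,0,0],[0,0,0],[0,0,0],[0,0,0],[0,0,0]]}'
python3 -c "
from h import *
to(*well(1),80,-1);"
```

```text
time_s: 8.6
ee_pos: [419.3, 47.1, 187.2]
ee_rot: [180.0, 0.2, -0.9]
force: [0.5, -1.2, -0.2]
gripper_width: -0.0
time_s: 9.22
ee_pos: [427.9, -174.0, 187.1]
ee_rot: [-180.0, 0.2, -1.3]
force: [-0.3, 1.2, 0.2]
gripper_width: 0.8
rotvec first [-0.03  0.18 -0.29]
t 9.22 pos [ 427.9 -174.   187.1] rpy [-180.     0.2   -1.3] F [-0.3  1.2  0.2] w 0.8 q [-24.   9. 106.  -0.  65.  68.]
tool offset mm [  9.6   1.3 107.1] rows 2.0
```

```bash
python3 -m creep '{"offset":[[0.0096,0,0.055],[0,0,0.051],[0,0,0],[0,0,0]],"rotation":[[0,0,0],[0,0,0],[0,0,0],[0,0,0]]}'
python3 -m creep '{"offset":[[0,0,0.006],[0,0,0.006],[0,0,0.003],[0,0,0.003],[0,0,0]],"rotation":[[0,0,0],[0,0,0],[0,0,0],[0,0,0],[0,0,0]]}'
```

```text
time_s: 9.72
ee_pos: [439.2, -171.1, 83.9]
ee_rot: [180.0, -0.1, -0.9]
force: [-0.0, -1.0, 0.1]
gripper_width: 0.5
time_s: 10.35
ee_pos: [438.8, -171.7, 67.9]
ee_rot: [180.0, -0.1, -1.0]
force: [-4.0, 2.5, 24.0]
gripper_width: 0.5
```

```bash
python3 -m creep '{"offset":[[0,0,-0.02],[0,0.049,0],[0,0.046,0],[0,0,0]],"rotation":[[0,0,0],[0,0,0],[0,0,0],[0,0,0]]}'
python3 -c "
from h import *
to(*well(2),76,-1);"
```

```text
time_s: 10.85
ee_pos: [437.2, -269.2, 85.1]
ee_rot: [179.9, -0.1, -1.2]
force: [-0.2, 0.0, -0.4]
gripper_width: 0.6
rotvec first [ 0.08 -0.08 -0.18]
t 10.85 pos [ 437.2 -269.2   85.1] rpy [ 1.799e+02 -1.000e-01 -1.200e+00] F [-0.2  0.  -0.4] w 0.6 q [-33.  20. 108.  -0.  52.  58.]
tool offset mm [-1.7 -1.7  9.1] rows 1.0
```

```bash
python3 -m creep '{"offset":[[0,0,0.009],[0,0,0.004],[0,0,0.003],[0,0,0.003],[0,0,0]],"rotation":[[0,0,0],[0,0,0],[0,0,0],[0,0,0],[0,0,0]]}'

```

```text
time_s: 11.48
ee_pos: [436.8, -265.6, 67.9]
ee_rot: [-180.0, 0.0, -1.0]
force: [-3.9, 3.8, 16.8]
gripper_width: 0.5
```

```bash
python3 -m creep '{"offset":[[0,0,-0.02],[0,0.046,0],[0,0.046,0],[0,0,0]],"rotation":[[0,0,0],[0,0,0],[0,0,0],[0,0,0]]}'
python3 -m creep '{"offset":[[0,0,0.01],[0,0,0.004],[0,0,0.003],[0,0,0.003],[0,0,0]],"rotation":[[0,0,0],[0,0,0],[0,0,0],[0,0,0],[0,0,0]]}'

```

```text
time_s: 11.98
ee_pos: [435.7, -360.9, 86.0]
ee_rot: [179.9, -0.1, -1.1]
force: [0.4, 0.2, -0.6]
gripper_width: 0.6
time_s: 12.6
ee_pos: [435.3, -358.2, 65.9]
ee_rot: [-180.0, -0.0, -1.0]
force: [-0.0, 0.2, 1.1]
gripper_width: 0.3
```

```bash
python3 -m creep '{"offset":[[0,0,0.004],[0,0,0.004],[0,0,0.004],[0,0,0]],"rotation":[[0,0,0],[0,0,0],[0,0,0],[0,0,0]]}'
python3 -c "
from h import *
snap('scene','s6.png');crop('s6.png','s6a.png',280,110,390,210,6)"
```

```text
time_s: 13.1
ee_pos: [435.3, -358.6, 53.5]
ee_rot: [-180.0, 0.0, -1.0]
force: [1.4, -0.2, 0.4]
gripper_width: 0.4
```

View pics/s6a.png

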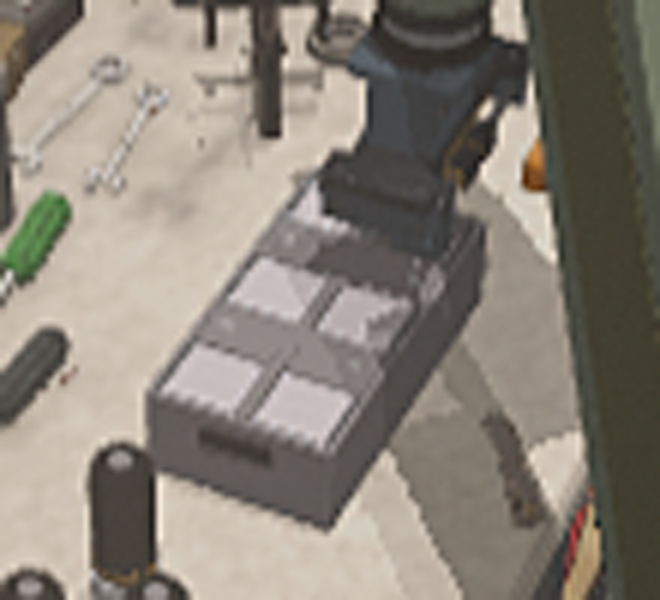

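Well 3's flap gave way to z = 53 with about 1 N, so it is empty. Wells 1 and 2 stood firm. Next, wells 6 and 4.

```bash
python3 -m creep '{"offset":[[0,0,-0.035],[0.032,0.001,0],[0.031,0,0],[0,0,0]],"rotation":[[0,0,0],[0,0,0],[0,0,0],[0,0,0]]}'
python3 -m creep '{"offset":[[0,0,0.015],[0,0,0.006],[0,0,0.006],[0,0,0.003],[0,0,0]],"rotation":[[0,0,0],[0,0,0],[0,0,0],[0,0,0],[0,0,0]]}'

```

```text
time_s: 13.65
ee_pos: [499.7, -360.6, 88.8]
ee_rot: [180.0, -0.0, -0.9]
force: [0.8, -0.1, 0.9]
gripper_width: 0.5
time_s: 14.28
ee_pos: [497.7, -360.6, 58.7]
ee_rot: [-180.0, 0.1, -1.0]
force: [-1.5, -0.2, 0.7]
gripper_width: 0.3
```

Well 6 is empty. Now well 4.

```bash
python3 -m creep '{"offset":[[0,0,-0.035],[0.001,-0.061,0],[0.001,-0.061,0],[0.001,-0.061,0],[0,0,0]],"rotation":[[0,0,0],[0,0,0],[0,0,0],[0,0,0],[0,0,0]]}'
python3 -m creep '{"offset":[[0,0,0.019],[0,0,0.006],[0,0,0.006],[0,0,0.003],[0,0,0]],"rotation":[[0,0,0],[0,0,0],[0,0,0],[0,0,0],[0,0,0]]}'

```

```text
time_s: 14.9
ee_pos: [504.1, -174.2, 94.2]
ee_rot: [-180.0, 0.0, -0.7]
force: [0.6, -0.4, -0.4]
gripper_width: 1.0
time_s: 15.52
ee_pos: [504.2, -178.2, 59.9]
ee_rot: [180.0, 0.0, -1.0]
force: [-1.2, -1.1, 1.9]
gripper_width: 0.6
```

Wells 3, 4 and 6 are empty. I'll back off and look at the packs again.

```bash
python3 -m creep '{"offset":[[0,0,-0.05],[0,0,-0.05],[0,0,0]],"rotation":[[0,0,0],[0,0,0],[0,0,0]]}' 0
cat >> h.py <<'E'
def packs(tag):
    snap('scene','s%s.png'%tag);snap('top','t%s.png'%tag)
    crop('t%s.png'%tag,'t%sa.png'%tag,280,170,350,230,10); crop('s%s.png'%tag,'s%sa.png'%tag,260,170,330,245,8)
def TT(x,y,z): return at('top',(x+.5)/10+279.5,(y+.5)/10+169.5,z)
def SS(x,y,z): return at('scene',(x+.5)/8+259.5,(y+.5)/8+169.5,z)
E
python3 -c "
from h import *
to(500,-48.5,150,-1);packs('7')"
```

```text
time_s: 15.9
ee_pos: [507.2, -178.8, 164.3]
ee_rot: [179.8, -0.6, -1.0]
force: [1.2, -0.5, -1.0]
gripper_width: 27.4
rotvec first [ 0.2  -0.55  0.01]
t 15.9 pos [ 507.2 -178.8  164.3] rpy [179.8  -0.6  -1. ] F [ 1.2 -0.5 -1. ] w 27.4 q [-21.  17.  99.   0.  63.  70.]
tool offset mm [  -9.5 -130.2   14.3] rows 3.0
```

View pics/t7a.png

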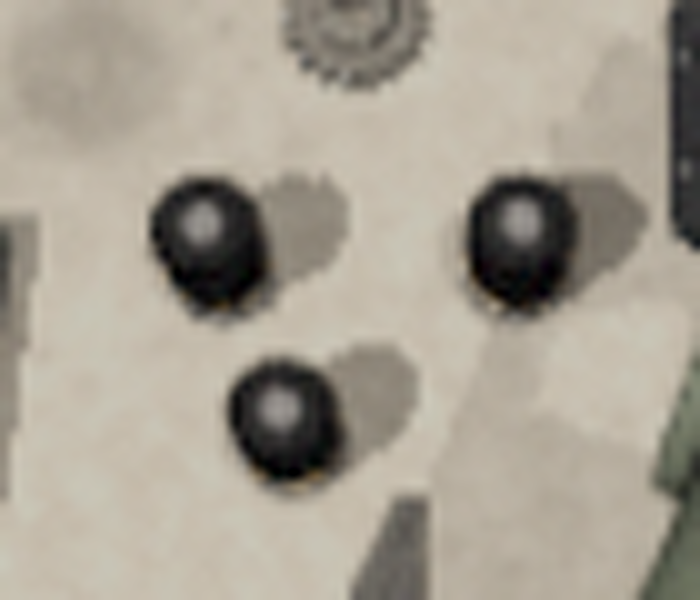

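View pics/s7a.png

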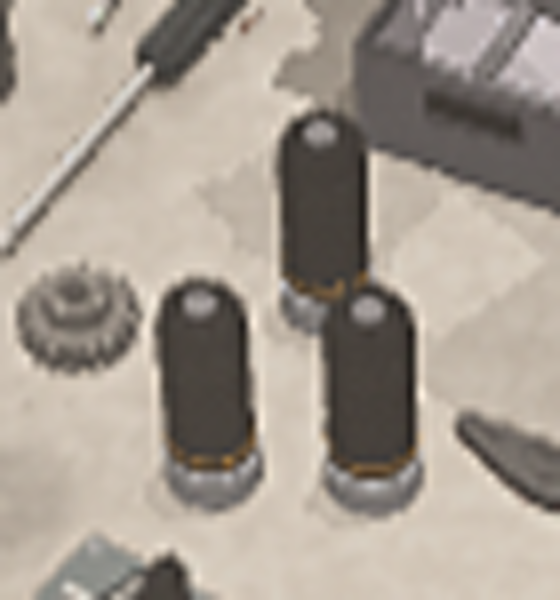

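```bash
python3 - <<'E'
from h import *
for n,t,s in [('A',(205,223),(201,304)),('B',(524,220),(320,133)),('C',(284,407),(367,308))]:
    print(n,TT(*t,115).round(1),SS(*s,115).round(1))
E
```

```text
A [502.9  65.8 115. ] [503.7  64.9 115. ]
B [501.5 -46.9 115. ] [502.7 -48.1 115. ]
C [436.8  39.  115. ] [438.4  37.7 115. ]
```

```bash
python3 -m creep '{"offset":[[-0.0025,-0.044,0],[-0.0025,-0.044,0],[-0.0025,-0.043,0],[0,0,0],[0,0,0]],"rotation":[[0,0,0],[0,0,0],[0,0,0],[0,0,0],[0,0,0]]}'
python3 -c "
from h import *
to(502,-47.5,77,-1)"
```

```text
time_s: 16.62
ee_pos: [498.6, -46.9, 158.8]
ee_rot: [180.0, 0.1, -1.0]
force: [-0.2, -0.5, 0.9]
gripper_width: 85.6
rotvec first [0.02 0.12 0.05]
t 16.62 pos [498.6 -46.9 158.8] rpy [ 1.8e+02  1.0e-01 -1.0e+00] F [-0.2 -0.5  0.9] w 85.6 q [ -7.  14. 104.  -0.  62.  84.]
tool offset mm [ 3.4  0.6 81.8] rows 2.0
```

```bash
python3 -m creep '{"offset":[[0.0035,0.0006,0.03],[0,0,0.03],[0,0,0.021],[0,0,0],[0,0,0]],"rotation":[[0,0,0],[0,0,0],[0,0,0],[0,0,0],[0,0,0]]}'
python3 -m creep '{"offset":[[0,0,0],[0,0,0],[0,0,0],[0,0,0],[0,0,0]],"rotation":[[0,0,0],[0,0,0],[0,0,0],[0,0,0],[0,0,0]]}' 1 40
python3 -c "
from h import *
to(502,-47.5,77,-1)"
```

```text
time_s: 17.25
ee_pos: [503.2, -48.1, 79.4]
ee_rot: [180.0, -0.1, -1.0]
force: [0.4, -0.6, -0.6]
gripper_width: 90.9
time_s: 17.88
ee_pos: [502.6, -47.2, 79.0]
ee_rot: [180.0, -0.0, -1.0]
force: [-0.3, -0.4, -0.9]
gripper_width: 44.1
rotvec first [ 0.01 -0.01  0.02]
t 17.88 pos [502.6 -47.2  79. ] rpy [180.  -0.  -1.] F [-0.3 -0.4 -0.9] w 44.1 q [ -7.  20. 110.  -0.  51.  84.]
tool offset mm [-0.6  0.3  2. ] rows 1.0
```

```bash
python3 -m creep '{"offset":[[0,0,0],[0,0,0],[0,0,-0.01],[0,0,0],[0,0,0]],"rotation":[[0,0,0],[0,0,0],[0,0,0],[0,0,0],[0,0,0]]}'
python3 -m creep '{"offset":[[0,0,-0.03],[0,0,-0.035],[0,0,-0.03],[0,0,0],[0,0,0]],"rotation":[[0,0,0],[0,0,0],[0,0,0],[0,0,0],[0,0,0]]}'
python3 -c "
from h import *
to(*well(4),182,-1)"
```

```text
time_s: 18.5
ee_pos: [502.5, -47.3, 88.9]
ee_rot: [180.0, 0.0, -1.0]
force: [-0.8, 0.1, -2.4]
gripper_width: 39.2
time_s: 19.12
ee_pos: [501.5, -47.1, 182.5]
ee_rot: [-180.0, 0.2, -1.0]
force: [-0.6, -0.0, -3.5]
gripper_width: 39.3
rotvec first [-0.01  0.15  0.02]
t 19.12 pos [501.5 -47.1 182.5] rpy [-180.     0.2   -1. ] F [-0.6 -0.  -3.5] w 39.3 q [ -7.  13. 101.  -0.  65.  84.]
tool offset mm [  2.2 129.8   0.5] rows 3.0
```

```bash
python3 -c "
from h import *
to(*well(6),182,-1)"
python3 -m creep '{"offset":[[0,0.052,0],[0,0.052,0],[0,0.053,0],[0,0.053,0],[0,0,0]],"rotation":[[0,0,0],[0,0,0],[0,0,0],[0,0,0],[0,0,0]]}'
python3 -m creep '{"offset":[[0.0015,0.052,0],[0,0.052,0],[0,0,0],[0,0,0],[0,0,0]],"rotation":[[0,0,0],[0,0,0],[0,0,0],[0,0,0],[0,0,0]]}'
python3 -c "
from h import *
to(*well(6),160,-1.2)
packs('8')
crop('s8.png','s8a.png',280,90,400,210,5)"
```

```text
rotvec first [-0.01  0.15  0.02]
t 19.12 pos [501.5 -47.1 182.5] rpy [-180.     0.2   -1. ] F [-0.6 -0.  -3.5] w 39.3 q [ -7.  13. 101.  -0.  65.  84.]
tool offset mm [  1.5 313.8   0.5] rows 6.0
time_s: 19.75
ee_pos: [497.9, -260.2, 181.5]
ee_rot: [-180.0, 0.2, -1.2]
force: [0.5, 0.7, -2.6]
gripper_width: 39.5
time_s: 20.38
ee_pos: [498.6, -359.5, 183.4]
ee_rot: [-179.9, 0.1, -0.9]
force: [-0.8, -0.7, -2.8]
gripper_width: 39.4
rotvec first [-0.07  0.06  0.3 ]
t 20.38 pos [ 498.6 -359.5  183.4] rpy [-1.799e+02  1.000e-01 -9.000e-01] F [-0.8 -0.7 -2.8] w 39.4 q [-37.  23.  87.   0.  70.  54.]
tool offset mm [-1.   1.4 23.4] rows 1.0
```

View pics/s8a.png

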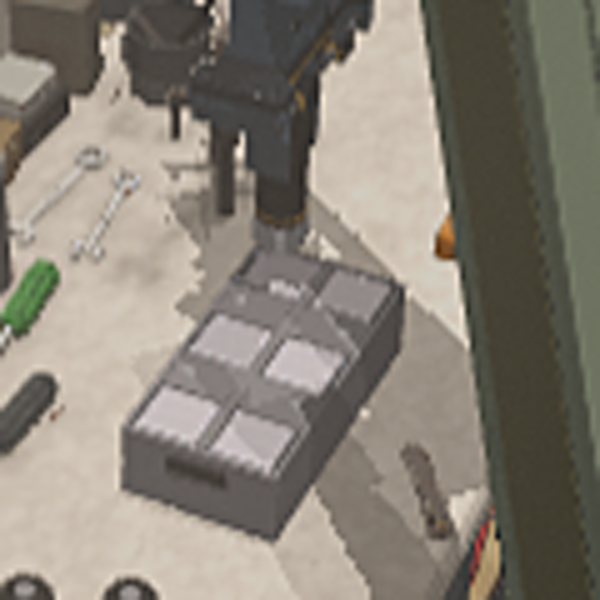

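The pack hangs upright over well 6, with its foot at about (280,235) in the crop. Lowering it now.

```bash
python3 -m creep '{"offset":[[-0.001,0.0014,0.014],[0,0,0.012],[0,0,0],[0,0,0]],"rotation":[[0,0,0],[0,0,0],[0,0,0],[0,0,0]]}'
python3 -c "
from h import *
to(*well(6),85,-1.2)"
```

```text
time_s: 20.98
ee_pos: [497.8, -362.7, 157.9]
ee_rot: [180.0, -0.0, -1.0]
force: [0.4, 0.4, -2.9]
gripper_width: 39.4
rotvec first [ 0.   -0.01  0.22]
t 20.98 pos [ 497.8 -362.7  157.9] rpy [180.  -0.  -1.] F [ 0.4  0.4 -2.9] w 39.4 q [-37.  24.  89.  -0.  67.  54.]
tool offset mm [-0.3 -1.8 72.9] rows 2.0
```

```bash
python3 -m creep '{"offset":[[0,-0.0015,0.006],[0,0,0.006],[0,0,0.006],[0,0,0]],"rotation":[[0,0,0],[0,0,0],[0,0,0],[0,0,0]]}'
python3 -c "
from h import *
to(*well(6),85,-1.2)"
```

```text
time_s: 21.48
ee_pos: [496.8, -360.9, 139.1]
ee_rot: [-180.0, 0.1, -1.0]
force: [-2.3, 0.4, -2.2]
gripper_width: 39.5
rotvec first [-0.04  0.13  0.23]
t 21.48 pos [ 496.8 -360.9  139.1] rpy [-1.8e+02  1.0e-01 -1.0e+00] F [-2.3  0.4 -2.2] w 39.5 q [-37.  25.  91.  -0.  65.  54.]
tool offset mm [ 0.7 -0.  54.1] rows 1.0
```

```bash
python3 -m creep '{"offset":[[0,0,0.01],[0,0,0.01],[0,0,0.01],[0,0,0]],"rotation":[[0,0,0],[0,0,0],[0,0,0],[0,0,0]]}'
python3 -m creep '{"offset":[[0,0,0.008],[0,0,0.008],[0,0,0.004],[0,0,0]],"rotation":[[0,0,0],[0,0,0],[0,0,0],[0,0,0]]}'
```

```text
time_s: 21.98
ee_pos: [497.1, -360.5, 108.4]
ee_rot: [-179.9, 0.1, -1.0]
force: [-0.5, -0.2, -2.1]
gripper_width: 39.6
time_s: 22.48
ee_pos: [497.5, -360.9, 89.5]
ee_rot: [-180.0, 0.0, -1.0]
force: [-0.3, 0.2, -4.0]
gripper_width: 39.2
```

```bash
python3 -m creep '{"offset":[[0,0,0.003],[0,0,0.002],[0,0,0.001],[0,0,0]],"rotation":[[0,0,0],[0,0,0],[0,0,0],[0,0,0]]}'
```

```text
time_s: 22.98
ee_pos: [498.0, -361.2, 84.9]
ee_rot: [180.0, -0.1, -1.0]
force: [-1.9, 1.6, 4.5]
gripper_width: 39.2
```

```bash
python3 -m creep '{"offset":[[0,0,0],[0,0,0],[0,0,0],[0,0,0],[0,0,0]],"rotation":[[0,0,0],[0,0,0],[0,0,0],[0,0,0],[0,0,0]]}' 0
python3 -m creep '{"offset":[[0,0,-0.03],[0,0,-0.04],[0,0,-0.04],[0,0,0]],"rotation":[[0,0,0],[0,0,0],[0,0,0],[0,0,0]]}'
python3 -c "
from h import *
packs('9')
crop('s9.png','s9b.png',280,90,400,210,5)
to(437.6,38.4,190)"
```

```text
time_s: 23.6
ee_pos: [497.7, -361.1, 83.9]
ee_rot: [180.0, -0.0, -1.0]
force: [-0.4, 0.1, 0.4]
gripper_width: 86.4
time_s: 24.1
ee_pos: [499.4, -362.4, 197.8]
ee_rot: [179.7, -0.4, -1.0]
force: [0.4, 0.1, 0.2]
gripper_width: 91.3
t 24.2 pos [ 497.5 -360.9  193.8] rpy [180.   0.  -1.] F [ 0.5 -0.2 -0.4] w 90.8 q [-37.  23.  86.  -0.  71.  54.]
tool offset mm [ -66.7 -398.2    3.8] rows 7.0
```

View pics/s9b.png

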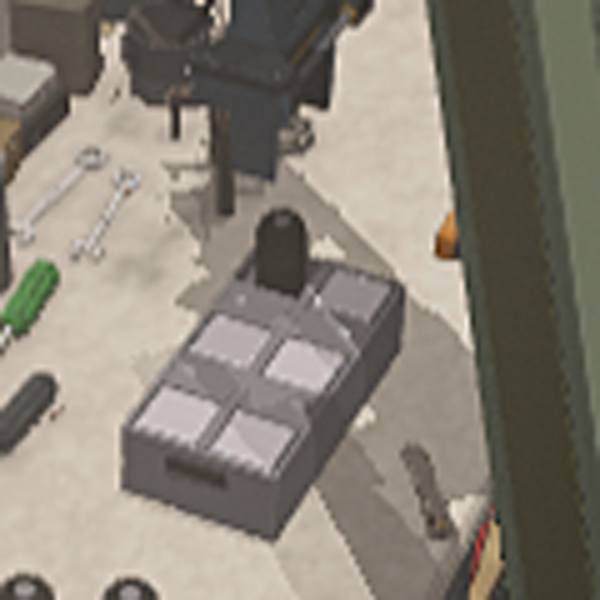

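View pics/t9a.png

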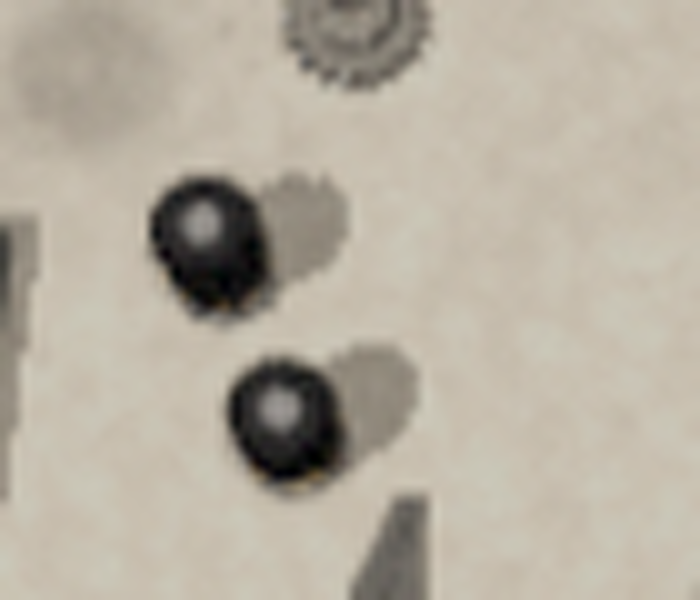

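View pics/s9a.png

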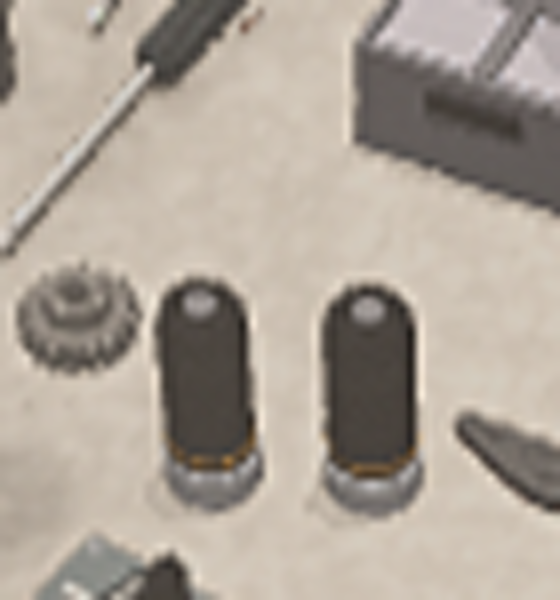

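Pack B stands 51 mm proud in well 6, and the other two haven't moved (spots at (205,222) and (284,406)). I'll take C next and put it in well 3.

```bash
python3 -m creep '{"offset":[[-0.0095,-0.057,0],[-0.0095,-0.057,0],[-0.0095,-0.057,0],[-0.0095,-0.057,0],[-0.0095,-0.057,0]],"rotation":[[0,0,0],[0,0,0],[0,0,0],[0,0,0],[0,0,0]]}'
python3 -m creep '{"offset":[[-0.0095,-0.057,0],[-0.0095,-0.056,0],[0,0,0],[0,0,0]],"rotation":[[0,0,0],[0,0,0],[0,0,0],[0,0,0]]}'
python3 -c "
from h import *
to(437.6,38.4,79)"
```

```text
time_s: 24.82
ee_pos: [453.6, -73.4, 192.3]
ee_rot: [-180.0, 0.2, -1.0]
force: [1.4, 0.2, 0.1]
gripper_width: 91.3
time_s: 25.32
ee_pos: [437.5, 37.6, 193.0]
ee_rot: [179.9, 0.1, -0.9]
force: [0.8, -0.8, 0.3]
gripper_width: 91.1
t 25.32 pos [437.5  37.6 193. ] rpy [ 1.799e+02  1.000e-01 -9.000e-01] F [ 0.8 -0.8  0.3] w 91.1 q [  3.   7. 108.  -0.  65.  94.]
tool offset mm [  0.3  -0.9 114. ] rows 2.0
```

```bash
python3 -m creep '{"offset":[[0,-0.0005,0.04],[0,0,0.04],[0,0,0.033],[0,0,0],[0,0,0]],"rotation":[[0,0,0],[0,0,0],[0,0,0],[0,0,0],[0,0,0]]}'
python3 -m creep '{"offset":[[0,0,0],[0,0,0],[0,0,0],[0,0,0],[0,0,0]],"rotation":[[0,0,0],[0,0,0],[0,0,0],[0,0,0],[0,0,0]]}' 1 40
python3 -m creep '{"offset":[[0,0,0],[0,0,0],[0,0,0],[0,0,0]],"rotation":[[0,0,0],[0,0,0],[0,0,0],[0,0,0]]}'
python3 -m creep '{"offset":[[0,0,-0.025],[0,0,-0.04],[0,0,-0.04],[0,0,0]],"rotation":[[0,0,0],[0,0,0],[0,0,0],[0,0,0]]}'
python3 -c "
from h import *
to(*well(3),190)"
```

```text
time_s: 25.95
ee_pos: [439.1, 37.6, 81.7]
ee_rot: [180.0, -0.1, -1.1]
force: [0.8, 0.2, 0.9]
gripper_width: 91.0
time_s: 26.58
ee_pos: [438.1, 38.5, 81.0]
ee_rot: [180.0, -0.0, -1.0]
force: [0.4, -0.2, -1.0]
gripper_width: 44.1
time_s: 27.08
ee_pos: [438.1, 38.6, 80.9]
ee_rot: [-180.0, -0.0, -1.0]
force: [0.3, 1.5, -0.8]
gripper_width: 39.7
time_s: 27.58
ee_pos: [439.8, 38.4, 188.0]
ee_rot: [-180.0, -0.3, -1.0]
force: [0.3, 0.1, -4.0]
gripper_width: 39.5
t 27.57 pos [439.8  38.4 188. ] rpy [-180.    -0.3   -1. ] F [ 0.3  0.1 -4. ] w 39.5 q [  4.   7. 108.  -0.  64.  95.]
tool offset mm [  0.6 398.   -2. ] rows 7.0
```

```bash
python3 -m creep '{"offset":[[0,0.057,0],[0,0.057,0],[0,0.057,0],[0,0.057,0],[0,0.057,0]],"rotation":[[0,0,0],[0,0,0],[0,0,0],[0,0,0],[0,0,0]]}'
python3 -m creep '{"offset":[[0,0.057,0],[0,0.056,0],[0,0,0],[0,0,0]],"rotation":[[0,0,0],[0,0,0],[0,0,0],[0,0,0]]}'
python3 -c "
from h import *
to(*well(3),160)
snap('scene','s10.png');crop('s10.png','s10b.png',280,90,400,210,5)"
```

```text
time_s: 28.2
ee_pos: [431.6, -247.7, 183.6]
ee_rot: [-179.9, 0.2, -1.0]
force: [1.3, 0.0, -2.4]
gripper_width: 39.5
time_s: 28.7
ee_pos: [430.0, -358.3, 183.7]
ee_rot: [-179.8, 0.2, -1.0]
force: [-0.9, 0.6, -3.4]
gripper_width: 39.3
t 28.7 pos [ 430.  -358.3  183.7] rpy [-179.8    0.2   -1. ] F [-0.9  0.6 -3.4] w 39.3 q [-41.  18.  94.   0.  68.  50.]
tool offset mm [ 3.7  1.2 23.6] rows 1.0
```

View pics/s10b.png

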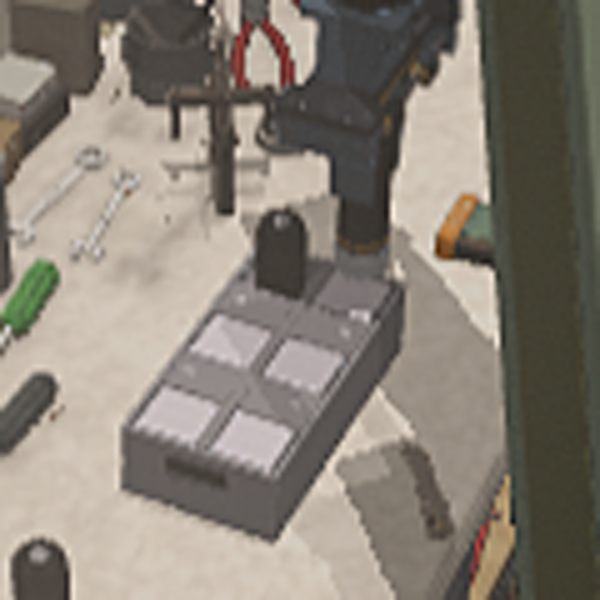

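The pack hangs upright over well 3, with its foot at about (363,263). I'll correct the offset and lower it.

```bash
python3 -m creep '{"offset":[[0.0037,0.0012,0.014],[0,0,0.01],[0,0,0],[0,0,0]],"rotation":[[0,0,0],[0,0,0],[0,0,0],[0,0,0]]}'
python3 -c "
from h import *
to(*well(3),87)"
```

```text
time_s: 29.25
ee_pos: [435.1, -360.6, 162.0]
ee_rot: [180.0, -0.0, -1.0]
force: [0.6, -0.5, -3.3]
gripper_width: 39.2
t 29.25 pos [ 435.1 -360.6  162. ] rpy [180.  -0.  -1.] F [ 0.6 -0.5 -3.3] w 39.2 q [-41.  20.  96.  -0.  65.  50.]
tool offset mm [-1.5 -1.1 75. ] rows 2.0
```

```bash
python3 -m creep '{"offset":[[-0.001,-0.001,0.006],[0,0,0.006],[0,0,0.006],[0,0,0.004],[0,0,0]],"rotation":[[0,0,0],[0,0,0],[0,0,0],[0,0,0],[0,0,0]]}'
python3 -c "
from h import *
to(*well(3),87)"
```

```text
time_s: 29.88
ee_pos: [434.2, -359.8, 139.4]
ee_rot: [180.0, -0.0, -1.0]
force: [3.2, -0.4, -4.0]
gripper_width: 39.6
t 29.88 pos [ 434.2 -359.8  139.4] rpy [180.  -0.  -1.] F [ 3.2 -0.4 -4. ] w 39.6 q [-41.  21.  98.   0.  62.  50.]
tool offset mm [-0.6 -0.3 52.4] rows 1.0
```

```bash
python3 -m creep '{"offset":[[0,0,0.01],[0,0,0.01],[0,0,0.01],[0,0,0]],"rotation":[[0,0,0],[0,0,0],[0,0,0],[0,0,0]]}'
python3 -m creep '{"offset":[[0,0,0.008],[0,0,0.006],[0,0,0.004],[0,0,0]],"rotation":[[0,0,0],[0,0,0],[0,0,0],[0,0,0]]}'
python3 -m creep '{"offset":[[0,0,0.002],[0,0,0.001],[0,0,0.001],[0,0,0]],"rotation":[[0,0,0],[0,0,0],[0,0,0],[0,0,0]]}'
```

```text
time_s: 30.38
ee_pos: [433.3, -359.1, 108.5]
ee_rot: [-179.9, 0.1, -1.0]
force: [-0.2, -0.4, -3.3]
gripper_width: 39.5
time_s: 30.88
ee_pos: [433.7, -359.5, 91.6]
ee_rot: [-180.0, 0.0, -1.0]
force: [0.2, -0.4, -4.1]
gripper_width: 39.5
time_s: 31.38
ee_pos: [433.9, -359.7, 87.9]
ee_rot: [180.0, -0.0, -1.0]
force: [0.2, -0.5, -3.3]
gripper_width: 39.1
```

```bash
python3 -m creep '{"offset":[[0,0,0.001],[0,0,0.001],[0,0,0]],"rotation":[[0,0,0],[0,0,0],[0,0,0]]}'
```

```text
time_s: 31.75
ee_pos: [434.0, -359.8, 87.0]
ee_rot: [180.0, -0.0, -1.0]
force: [-1.9, 1.8, 5.0]
gripper_width: 39.6
```

```bash
python3 -m creep '{"offset":[[0,0,0],[0,0,0],[0,0,0],[0,0,0],[0,0,0]],"rotation":[[0,0,0],[0,0,0],[0,0,0],[0,0,0],[0,0,0]]}' 0
python3 -m creep '{"offset":[[0,0,-0.03],[0,0,-0.04],[0,0,-0.04],[0,0,0]],"rotation":[[0,0,0],[0,0,0],[0,0,0],[0,0,0]]}'
python3 -c "
from h import *
packs('11')
crop('s11.png','s11b.png',280,90,400,210,5)
to(503,65.4,190)"
```

```text
time_s: 32.38
ee_pos: [433.9, -359.7, 85.9]
ee_rot: [180.0, 0.0, -1.0]
force: [-0.1, -0.8, -0.3]
gripper_width: 86.1
time_s: 32.88
ee_pos: [435.5, -361.1, 199.5]
ee_rot: [179.7, -0.3, -1.0]
force: [-0.1, -0.4, 0.0]
gripper_width: 91.0
t 32.98 pos [ 433.7 -359.5  195.7] rpy [-180.    0.   -1.] F [-0.5  0.4 -0.1] w 91.2 q [-41.  18.  93.  -0.  69.  50.]
tool offset mm [  62.  -426.     5.8] rows 7.0
```

View pics/s11b.png

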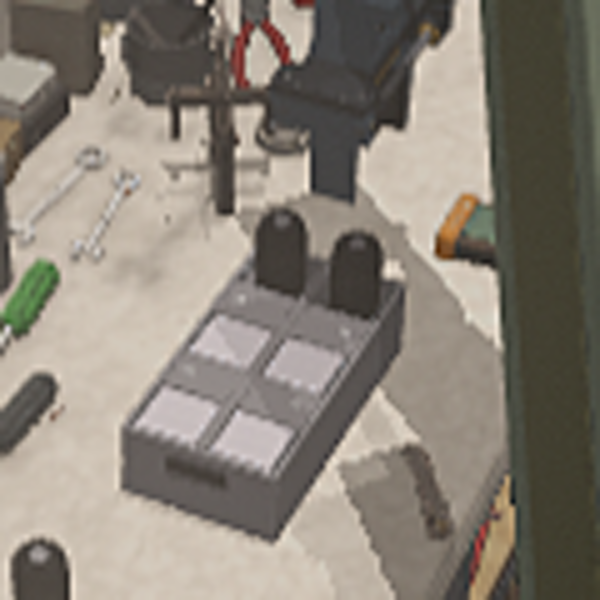

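View pics/t11a.png

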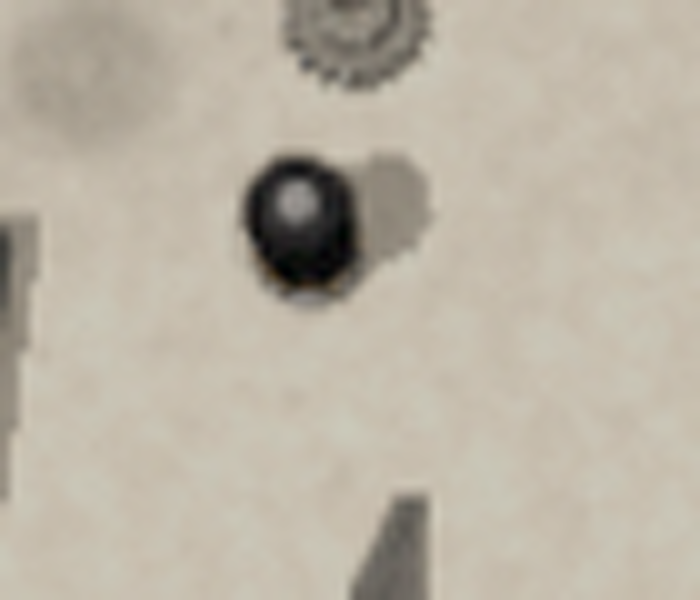

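View pics/s11a.png

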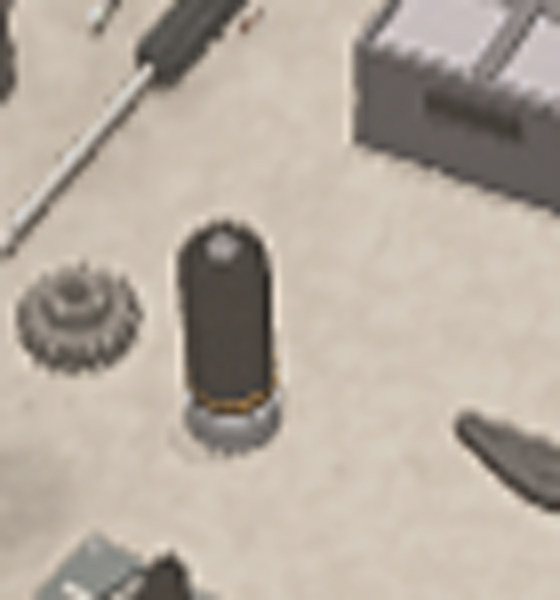

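Both packs stand in wells 3 and 6. Pack A has been knocked aside: its spot is now at (297,200) in the top view and (222,247) in the scene view.

```bash
python3 - <<'E'
from h import *
a=TT(297,200,115);b=SS(222,247,115);print(a,b);m=(a+b)/2
to(m[0],m[1],190)
E
```

```text
[510.4308547   33.19406426 115.        ] [510.72025489  31.54037142 115.        ]
t 32.98 pos [ 433.7 -359.5  195.7] rpy [-180.    0.   -1.] F [-0.5  0.4 -0.1] w 91.2 q [-41.  18.  93.  -0.  69.  50.]
tool offset mm [  70.2 -393.1    5.8] rows 7.0
```

```bash
python3 -m creep '{"offset":[[0.01,-0.056,0],[0.01,-0.056,0],[0.01,-0.056,0],[0.01,-0.056,0],[0.01,-0.056,0]],"rotation":[[0,0,0],[0,0,0],[0,0,0],[0,0,0],[0,0,0]]}'
python3 -m creep '{"offset":[[0.01,-0.056,0],[0.01,-0.056,0],[0,0,0],[0,0,0]],"rotation":[[0,0,0],[0,0,0],[0,0,0],[0,0,0]]}'
python3 -c "
from h import *
to(510.5,32.4,79)"
```

```text
time_s: 33.6
ee_pos: [487.8, -78.7, 194.2]
ee_rot: [-180.0, 0.2, -1.0]
force: [1.8, -0.1, 0.1]
gripper_width: 91.1
time_s: 34.1
ee_pos: [509.7, 30.8, 194.6]
ee_rot: [180.0, 0.2, -0.9]
force: [0.6, 0.5, 0.3]
gripper_width: 91.4
t 34.1 pos [509.7  30.8 194.6] rpy [180.    0.2  -0.9] F [0.6 0.5 0.3] w 91.4 q [  2.  13. 100.  -0.  67.  93.]
tool offset mm [  1.1  -1.7 115.6] rows 2.0
```

```bash
python3 -m creep '{"offset":[[0,-0.0015,0.04],[0,0,0.04],[0,0,0.033],[0,0,0],[0,0,0]],"rotation":[[0,0,0],[0,0,0],[0,0,0],[0,0,0],[0,0,0]]}'
python3 -m creep '{"offset":[[0,0,0],[0,0,0],[0,0,0],[0,0,0],[0,0,0]],"rotation":[[0,0,0],[0,0,0],[0,0,0],[0,0,0],[0,0,0]]}' 1 40
python3 -m creep '{"offset":[[0,0,0],[0,0,0],[0,0,0],[0,0,0]],"rotation":[[0,0,0],[0,0,0],[0,0,0],[0,0,0]]}'
python3 -m creep '{"offset":[[0,0,-0.025],[0,0,-0.04],[0,0,-0.04],[0,0,0]],"rotation":[[0,0,0],[0,0,0],[0,0,0],[0,0,0]]}'
python3 -c "
from h import *
to(*well(4),190)"
```

```text
time_s: 34.72
ee_pos: [511.4, 31.6, 83.9]
ee_rot: [180.0, -0.1, -1.1]
force: [1.0, -0.2, -0.7]
gripper_width: 90.9
time_s: 35.35
ee_pos: [510.7, 32.6, 83.0]
ee_rot: [180.0, -0.0, -1.0]
force: [-0.1, -0.6, 0.2]
gripper_width: 44.2
time_s: 35.85
ee_pos: [510.7, 32.7, 82.9]
ee_rot: [-180.0, -0.0, -1.0]
force: [-0.3, 1.3, 0.1]
gripper_width: 39.6
time_s: 36.35
ee_pos: [512.4, 32.4, 190.2]
ee_rot: [180.0, -0.4, -1.0]
force: [-0.4, 0.5, -3.4]
gripper_width: 39.6
t 36.35 pos [512.4  32.4 190.2] rpy [180.   -0.4  -1. ] F [-0.4  0.5 -3.4] w 39.6 q [  2.  14. 100.  -0.  66.  93.]
tool offset mm [-7.500e+00  2.095e+02  2.000e-01] rows 4.0
```

```bash
python3 -m creep '{"offset":[[-0.0015,0.053,0],[-0.0015,0.053,0],[-0.0015,0.052,0],[-0.0015,0.052,0],[0,0,0]],"rotation":[[0,0,0],[0,0,0],[0,0,0],[0,0,0],[0,0,0]]}'
python3 -m creep '{"offset":[[0,0,0.01],[0,0,0.01],[0,0,0],[0,0,0]],"rotation":[[0,0,0],[0,0,0],[0,0,0],[0,0,0]]}'
python3 -c "
from h import *
to(*well(4),89)
snap('scene','s12.png');crop('s12.png','s12b.png',280,90,400,210,5)"
```

```text
time_s: 36.98
ee_pos: [499.5, -180.3, 185.3]
ee_rot: [180.0, 0.2, -1.2]
force: [0.3, 0.9, -3.9]
gripper_width: 39.5
time_s: 37.48
ee_pos: [501.2, -176.7, 167.9]
ee_rot: [180.0, -0.0, -0.9]
force: [-0.6, -0.5, -3.4]
gripper_width: 39.5
t 37.48 pos [ 501.2 -176.7  167.9] rpy [180.   -0.   -0.9] F [-0.6 -0.5 -3.4] w 39.5 q [-21.  16.  99.  -0.  64.  70.]
tool offset mm [ 0.2  0.2 78.9] rows 2.0
```

View pics/s12b.png

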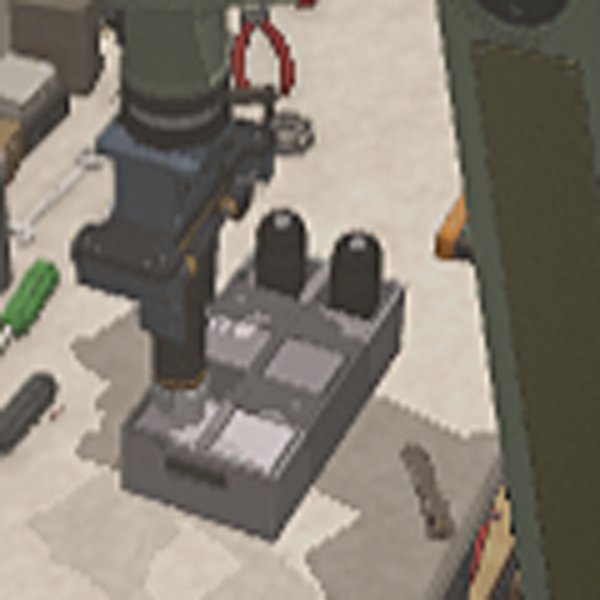

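The pack is upright over well 4, foot at about (178,403). Lowering it.

```bash
python3 -m creep '{"offset":[[0,0,0.008],[0,0,0.008],[0,0,0.008],[0,0,0.003],[0,0,0]],"rotation":[[0,0,0],[0,0,0],[0,0,0],[0,0,0],[0,0,0]]}'
python3 -c "
from h import *
to(*well(4),89)"
```

```text
time_s: 38.15
ee_pos: [500.4, -177.2, 140.3]
ee_rot: [-180.0, 0.1, -1.0]
force: [-1.0, 0.1, -3.2]
gripper_width: 39.4
t 38.15 pos [ 500.4 -177.2  140.3] rpy [-1.8e+02  1.0e-01 -1.0e+00] F [-1.   0.1 -3.2] w 39.4 q [-21.  18. 102.  -0.  61.  70.]
tool offset mm [ 1.1 -0.3 51.3] rows 1.0
```

```bash
python3 -m creep '{"offset":[[0,0,0.01],[0,0,0.01],[0,0,0.01],[0,0,0]],"rotation":[[0,0,0],[0,0,0],[0,0,0],[0,0,0]]}'
python3 -m creep '{"offset":[[0,0,0.008],[0,0,0.006],[0,0,0.004],[0,0,0]],"rotation":[[0,0,0],[0,0,0],[0,0,0],[0,0,0]]}'
python3 -m creep '{"offset":[[0,0,0.002],[0,0,0.001],[0,0,0.001],[0,0,0]],"rotation":[[0,0,0],[0,0,0],[0,0,0],[0,0,0]]}'
```

```text
time_s: 38.65
ee_pos: [500.3, -177.0, 109.6]
ee_rot: [-180.0, 0.1, -1.0]
force: [-1.5, 0.3, -4.5]
gripper_width: 39.2
time_s: 39.15
ee_pos: [500.8, -177.2, 92.6]
ee_rot: [-180.0, 0.0, -1.0]
force: [-0.2, 0.1, -3.8]
gripper_width: 39.4
time_s: 39.65
ee_pos: [501.1, -177.3, 89.0]
ee_rot: [180.0, -0.0, -1.0]
force: [-0.1, 0.2, -3.7]
gripper_width: 39.3
```

```bash
python3 -m creep '{"offset":[[0,0,0.001],[0,0,0.0005],[0,0,0]],"rotation":[[0,0,0],[0,0,0],[0,0,0]]}'
```

```text
time_s: 40.02
ee_pos: [501.3, -177.4, 88.9]
ee_rot: [180.0, -0.1, -1.0]
force: [-2.2, 1.3, 6.1]
gripper_width: 39.1
```

Seated. I'll release it, lift off and check.

```bash
python3 -m creep '{"offset":[[0,0,0],[0,0,0],[0,0,0],[0,0,0],[0,0,0]],"rotation":[[0,0,0],[0,0,0],[0,0,0],[0,0,0],[0,0,0]]}' 0
python3 -m creep '{"offset":[[0,0,-0.03],[0,0,-0.04],[0,0,-0.04],[0,0,0]],"rotation":[[0,0,0],[0,0,0],[0,0,0],[0,0,0]]}'
python3 -m creep '{"offset":[[-0.012,-0.058,0],[-0.012,-0.058,0],[-0.012,-0.058,0],[0,0,0]],"rotation":[[0,0,0],[0,0,0],[0,0,0],[0,0,0]]}'
python3 -c "
from h import *
snap('scene','s13.png');crop('s13.png','s13b.png',200,100,400,310,3.3)
snap('top','t13.png');crop('t13.png','t13b.png',340,170,440,235,7);crop('t13.png','t13c.png',210,170,300,235,8)
print(proj('scene',[[*well(i),121] for i in (3,4,6)]))
to(462,191.5,160)"
```

```text
time_s: 40.65
ee_pos: [501.1, -177.3, 87.3]
ee_rot: [180.0, 0.0, -1.0]
force: [0.1, -0.4, -0.1]
gripper_width: 86.3
time_s: 41.15
ee_pos: [503.0, -178.1, 200.8]
ee_rot: [179.8, -0.4, -1.0]
force: [-0.7, -0.1, 0.5]
gripper_width: 91.1
time_s: 41.65
ee_pos: [466.4, 0.4, 196.4]
ee_rot: [-180.0, 0.1, -0.7]
force: [0.2, -0.7, 0.2]
gripper_width: 91.2
[[350.75112575 138.57432895]
 [315.17520476 162.63285628]
 [335.75983615 134.07773497]]
t 41.75 pos [467.7  -2.5 196.7] rpy [ 1.8e+02  1.0e-01 -9.0e-01] F [ 0.4 -0.7  1.2] w 91.2 q [ -2.   9. 104.  -0.  66.  89.]
tool offset mm [  -8.6 -193.9   36.6] rows 4.0
```

View pics/s13b.png

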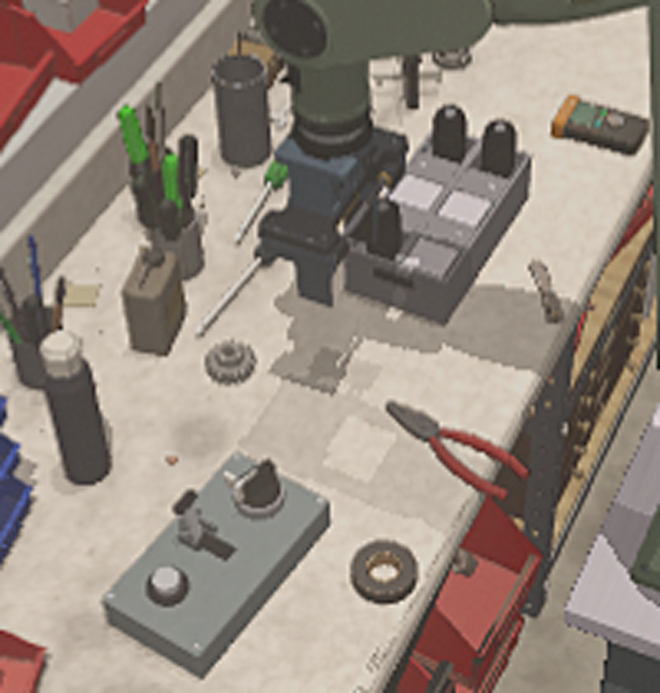

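View pics/t13b.png

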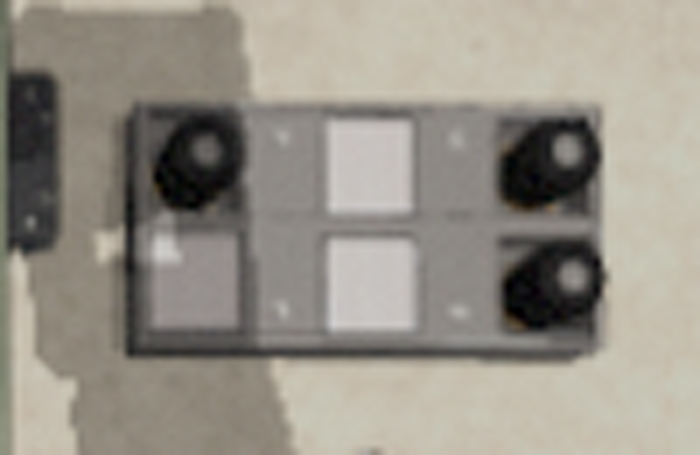

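View pics/t13c.png

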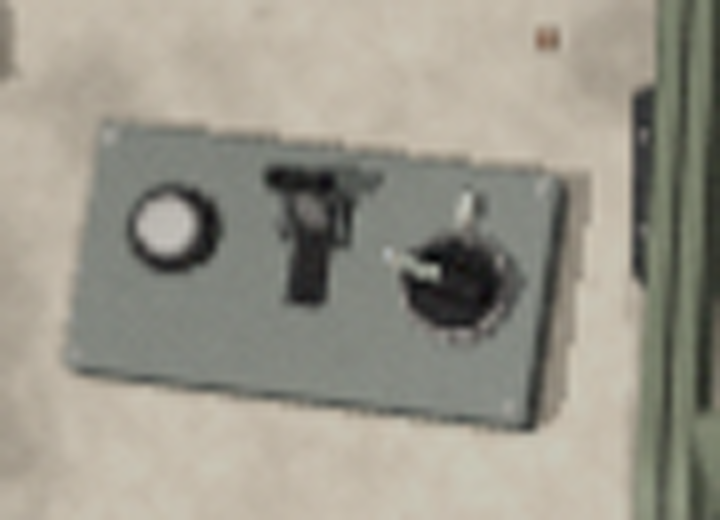

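All three packs are seated, in wells 3, 4 and 6. Now the dial: nose tip at (390,258), skirt centre at about (455,288), rib at (467,212) in the crop.

```bash
python3 - <<'E'
from h import *
crop('s13.png','s13d.png',255,225,310,270,12)
T=lambda x,y,z:at('top',(x+.5)/8+209.5,(y+.5)/8+169.5,z)
c=T(455,288,64);print('skirt',c, 'barends',T(390,258,79),T(437,270,92))
v=T(390,258,79)-c;print(np.degrees(np.arctan2(v[1],v[0])))
print('rib',T(467,212,50),'pred dial',loc(U0,UY,(0,-70)))
E
```

```text
skirt [463.42293574 192.81317476  64.        ] barends [475.78148426 220.05828105  79.        ] [468.01179187 196.62314674  92.        ]
65.60066243809223
rib [500.6754798  189.29678062  50.        ] pred dial [464.62096702 192.13117602]
```

View pics/s13d.png

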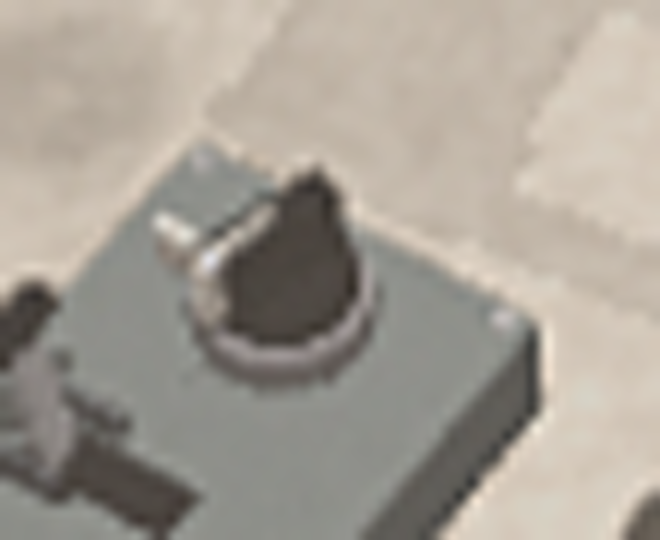

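```bash
python3 - <<'E'
from h import *
g=lambda X:((proj('scene',X)-[254.5,224.5])*12-.5).round(0)
print('rib',g([500.7,189.3,50]),'axis64,92',g([463.9,192.3,64]),g([463.9,192.3,92]))
for a in (60,66,70,75):
    u=np.array([np.cos(np.radians(a)),np.sin(np.radians(a))]);n=np.array([-u[1],u[0]])
    b=np.array([463.9,192.3])
    print(a,'nose tip27,79',g([*(b+27*u),79]),'nose tip 92',g([*(b+20*u),92]),g([*(b+20*u),66]),'tail92',g([*(b-20*u),92]))
    pc=lambda X:((proj('top',X)-[209.5,169.5])*8-.5).round(0)
    print('  top',pc([*(b+27*u),79]),pc([*(b+20*u),92]),pc([*(b-20*u),92]))
E
```

```text
rib [[179. 257.]] axis64,92 [[288. 278.]] [[281. 215.]]
60 nose tip27,79 [[200. 290.]] nose tip 92 [[219. 248.]] [[226. 307.]] tail92 [[343. 181.]]
  top [[400. 254.]] [[408. 258.]] [[485. 300.]]
66 nose tip27,79 [[206. 296.]] nose tip 92 [[223. 253.]] [[230. 312.]] tail92 [[339. 176.]]
  top [[397. 260.]] [[406. 262.]] [[487. 296.]]
70 nose tip27,79 [[211. 300.]] nose tip 92 [[226. 256.]] [[233. 315.]] tail92 [[336. 173.]]
  top [[395. 264.]] [[405. 265.]] [[488. 293.]]
75 nose tip27,79 [[217. 305.]] nose tip 92 [[231. 260.]] [[238. 318.]] tail92 [[331. 170.]]
  top [[394. 269.]] [[404. 268.]] [[490. 289.]]
```

```bash
python3 -m creep '{"offset":[[0,-0.05,0],[0,-0.05,0],[0,-0.05,0],[-0.009,-0.044,0],[0,0,0]],"rotation":[[0,0,0],[0,0,0],[0,0,0],[0,0,0],[0,0,0]]}' 0.5
python3 -m creep '{"offset":[[0,0,0],[0,0,0],[0,0,0],[0,0,0],[0,0,0]],"rotation":[[0,0,-9.6],[0,0,-9.6],[0,0,-9.6],[0,0,-9.6],[0,0,-9.6]]}'
python3 -m creep '{"offset":[[0,0,0],[0,0,0],[0,0,0],[0,0,0]],"rotation":[[0,0,-9.6],[0,0,-9.6],[0,0,0],[0,0,0]]}'
python3 -c "
from h import *
to(463.7,192.4,105,66.5)"
```

```text
time_s: 42.38
ee_pos: [462.7, 192.3, 196.7]
ee_rot: [180.0, 0.0, -0.9]
force: [-0.1, -0.5, 0.8]
gripper_width: 46.2
time_s: 43.0
ee_pos: [463.2, 189.1, 196.9]
ee_rot: [180.0, 0.1, 47.2]
force: [-0.4, 1.0, 0.3]
gripper_width: 45.7
time_s: 43.5
ee_pos: [462.8, 190.3, 197.2]
ee_rot: [-180.0, 0.0, 66.0]
force: [-0.2, -1.1, 0.2]
gripper_width: 45.7
rotvec first [-0.    0.03 -0.51]
t 43.5 pos [462.8 190.3 197.2] rpy [-180.    0.   66.] F [-0.2 -1.1  0.2] w 45.7 q [ 21.  12. 101.  -0.  67.  45.]
tool offset mm [ 2.3 -0.  92.2] rows 2.0
```

```bash
python3 -m creep '{"offset":[[0.002,0,0.045],[0,0,0.045],[0,0,0],[0,0,0]],"rotation":[[0,0,-0.5],[0,0,0],[0,0,0],[0,0,0]]}'
python3 -c "
from h import *
to(463.7,192.4,71,66.5)
snap('scene','s14.png');crop('s14.png','s14a.png',230,205,310,275,9)"
```

```text
time_s: 44.0
ee_pos: [464.4, 193.4, 108.8]
ee_rot: [179.9, -0.1, 66.7]
force: [-0.7, -0.2, 1.0]
gripper_width: 45.7
rotvec first [ 0.1  -0.09  0.16]
t 44.0 pos [464.4 193.4 108.8] rpy [ 1.799e+02 -1.000e-01  6.670e+01] F [-0.7 -0.2  1. ] w 45.7 q [ 21.  17. 108.  -0.  55.  45.]
tool offset mm [-1.2 -0.2 37.8] rows 1.0
```

View pics/s14a.png

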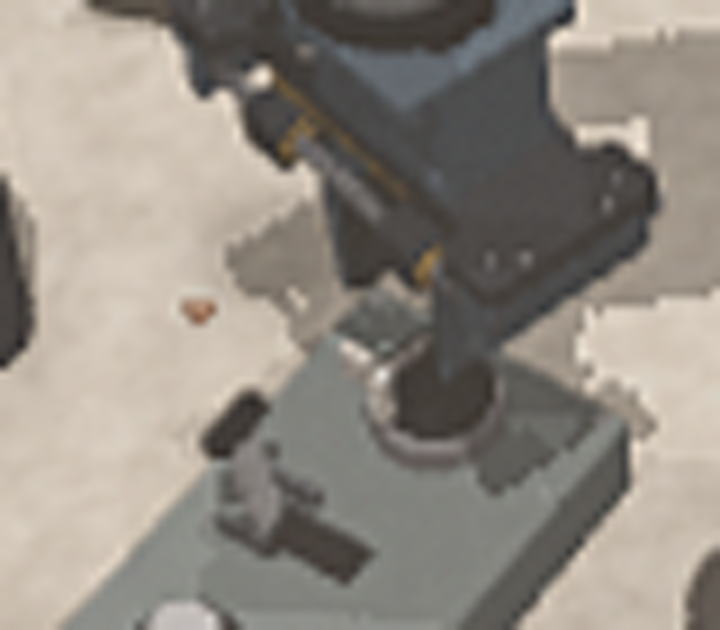

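The fingers straddle the dial bar and are clear of the lever. I'll go down and grip it.

```bash
python3 -m creep '{"offset":[[0,0,0.015],[0,0,0.012],[0,0,0.008],[0,0,0],[0,0,0]],"rotation":[[0,0,0],[0,0,0],[0,0,0],[0,0,0],[0,0,0]]}'
python3 -m creep '{"offset":[[0,0,0],[0,0,0],[0,0,0],[0,0,0],[0,0,0]],"rotation":[[0,0,0],[0,0,0],[0,0,0],[0,0,0],[0,0,0]]}' 1 25
python3 -c "
from h import *
s=env.state();print(s['torque'],s['force'],s['gripper_width'])"
```

```text
time_s: 44.68
ee_pos: [463.4, 193.3, 72.5]
ee_rot: [180.0, -0.0, 66.7]
force: [0.1, 0.9, 0.0]
gripper_width: 45.5
time_s: 45.3
ee_pos: [464.6, 192.6, 72.6]
ee_rot: [179.8, -0.0, 66.8]
force: [3.7, -3.3, -2.0]
gripper_width: 12.8
[-0.59847841 -0.69049414  0.02748951] [ 3.67416796 -3.27851881 -1.95711453] 12.770689219556711
```

```bash
python3 -m creep '{"offset":[[0,0.001,0],[0,0,0],[0,0,0],[0,0,0],[0,0,0]],"rotation":[[0,0,0],[0,0,7],[0,0,7],[0,0,7],[0,0,0]]}'
python3 -m creep '{"offset":[[0,0,0],[0,0,0],[0,0,0],[0,0,0],[0,0,0]],"rotation":[[0,0,7],[0,0,7],[0,0,7],[0,0,0],[0,0,0]]}'
```

```text
time_s: 45.92
ee_pos: [464.0, 193.0, 72.6]
ee_rot: [-180.0, -0.0, 45.8]
force: [1.3, -0.4, 1.8]
gripper_width: 13.2
time_s: 46.55
ee_pos: [463.5, 193.6, 72.6]
ee_rot: [-179.9, 0.0, 24.8]
force: [-2.7, 5.3, 3.2]
gripper_width: 12.9
```

```bash
python3 -m creep '{"offset":[[0,-0.0005,0],[0,-0.0005,0],[0,0,0],[0,0,0]],"rotation":[[0,0,7],[0,0,7],[0,0,7],[0,0,0]]}'
python3 -m creep '{"offset":[[0,0,0],[0,0,0],[0,0,0],[0,0,0]],"rotation":[[0,0,6],[0,0,5.3],[0,0,0],[0,0,0]]}'
```

```text
time_s: 47.05
ee_pos: [463.3, 194.5, 72.6]
ee_rot: [-179.9, 0.0, 3.8]
force: [-3.2, 3.9, 2.9]
gripper_width: 13.0
time_s: 47.55
ee_pos: [463.3, 194.9, 72.6]
ee_rot: [-179.9, 0.1, -7.5]
force: [-3.8, 6.1, 2.4]
gripper_width: 13.1
```

```bash
python3 -m creep '{"offset":[[0,0,0],[0,0,0],[0,0,0],[0,0,0]],"rotation":[[0,0,0],[0,0,0],[0,0,0],[0,0,0]]}' 0.6
python3 -m creep '{"offset":[[0,0,-0.02],[0,0,-0.04],[0,0,-0.05],[0,0,-0.05],[0,0,0]],"rotation":[[0,0,0],[0,0,0],[0,0,0],[0,0,0],[0,0,0]]}'
python3 -m creep '{"offset":[[0,0.06,0],[0,0.06,0],[0,0.06,0],[0,0.06,0],[0,0,0]],"rotation":[[0,0,0],[0,0,0],[0,0,0],[0,0,0],[0,0,0]]}'
python3 -c "
from h import *
snap('scene','s15.png');crop('s15.png','s15a.png',230,205,310,275,9)
snap('top','t15.png');crop('t15.png','t15a.png',210,170,300,235,8)"
```

```text
time_s: 48.05
ee_pos: [463.8, 193.5, 72.3]
ee_rot: [180.0, 0.0, -7.6]
force: [0.1, -0.3, -0.1]
gripper_width: 36.7
time_s: 48.68
ee_pos: [466.0, 194.5, 236.6]
ee_rot: [-179.8, -0.5, -7.6]
force: [1.1, -0.5, 0.5]
gripper_width: 36.3
time_s: 49.3
ee_pos: [430.6, -47.5, 231.3]
ee_rot: [179.9, 0.1, -8.0]
force: [0.3, -0.1, -0.6]
gripper_width: 36.4
```

View pics/s15a.png

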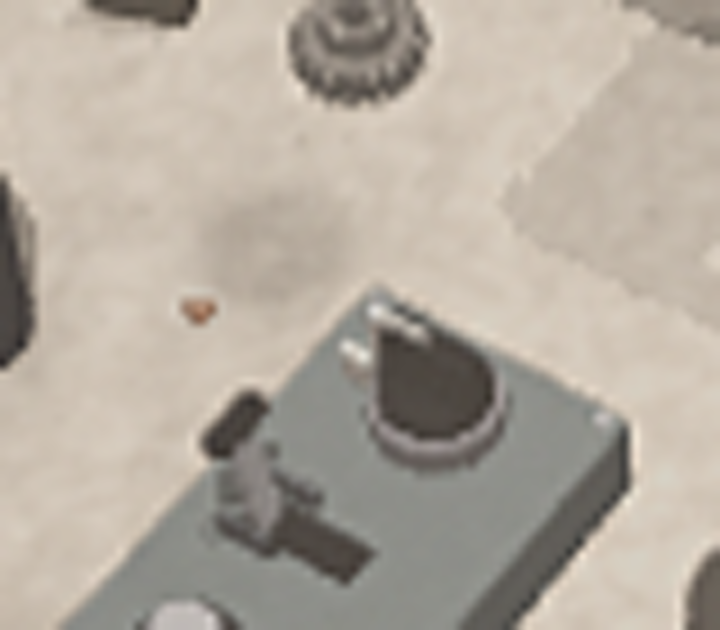

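View pics/t15a.png

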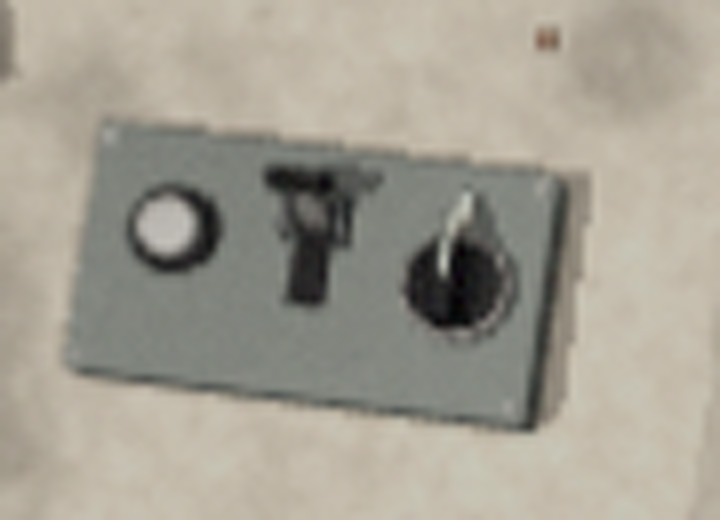

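```bash
python3 - <<'E'
from h import *
crop('t15.png','t15z.png',255,185,280,220,16)
crop('s15.png','s15z.png',262,232,292,262,16)
g=lambda X:((proj('scene',X)-[261.5,231.5])*16-.5).round(0)[0]
t=lambda X:((proj('top',X)-[254.5,184.5])*16-.5).round(0)[0]
b=np.array([463.8,192.9])
for a in (-15,-11,-7.7,-4,0):
    u=np.array([np.cos(np.radians(a)),np.sin(np.radians(a))])
    print(a,'top',t([*b,92]),t([*(b+20*u),92]),t([*(b+25*u),79]),'scene',g([*b,92]),g([*(b+20*u),92]),g([*(b+25*u),79]),'rib',t([*(b+36*u),50]),g([*(b+36*u),50]))
E
```

```text
-15 top [171. 319.] [194. 233.] [208. 220.] scene [262. 176.] [191. 127.] [177. 155.] rib [239. 193.] [149. 215.]
-11 top [171. 319.] [188. 232.] [201. 219.] scene [262. 176.] [186. 132.] [172. 160.] rib [229. 191.] [141. 222.]
-7.7 top [171. 319.] [183. 231.] [195. 218.] scene [262. 176.] [183. 135.] [168. 165.] rib [220. 190.] [135. 229.]
-4 top [171. 319.] [177. 231.] [187. 217.] scene [262. 176.] [179. 140.] [163. 170.] rib [210. 189.] [129. 236.]
0 top [171. 319.] [171. 230.] [180. 217.] scene [262. 176.] [176. 144.] [159. 176.] rib [199. 189.] [123. 245.]
```

View pics/t15z.png

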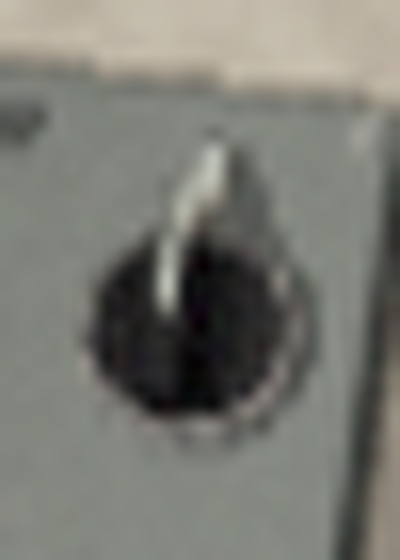

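View pics/s15z.png

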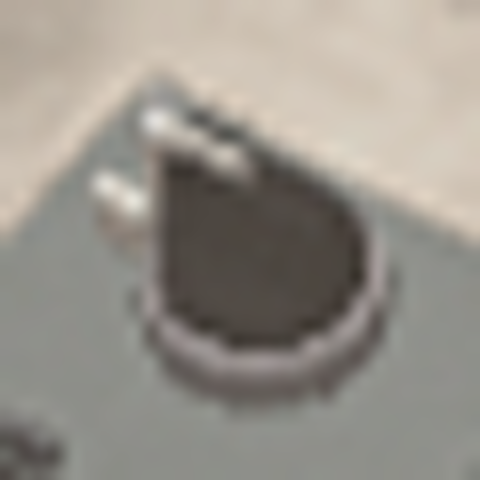

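```bash
python3 - <<'E'
from h import *
T=lambda x,y,z:at('top',(x+.5)/8+209.5,(y+.5)/8+169.5,z)[:2]
A=lambda v:np.degrees(np.arctan2(v[1],v[0]))
a,b,c=T(112,135,46),T(543,185,46),T(510,405,46)
print(a,b,c,'yaw from y side',A(a-b)-90,'x side',A(b-c), np.linalg.norm(a-b),np.linalg.norm(b-c))
# fit edges in top image
im=cv2.cvtColor(cv2.imread('pics/t15.png'),cv2.COLOR_BGR2GRAY)
hsv=cv2.imread('pics/t15.png').astype(int)
B,G,R=hsv[...,0],hsv[...,1],hsv[...,2]
# far edge: for columns 226..276, subpixel row where R-B changes (bench warm vs unit grey-green)
w=(R-B).astype(float)
pts=[]
for u in range(228,276):
    col=w[178:200,u]; hi=np.median(col[:5]); lo=np.median(w[195:198,u]) if 0 else -5
    th=(hi+lo)/2; k=np.argmax(col<th)
    v=178+k-1+(col[k-1]-th)/(col[k-1]-col[k]); pts.append((u,v))
P=np.array([T((u+.5-209.5)*8 -4.5+.5 if 0 else (u-209.5)*8-.5,(v-169.5)*8-.5,45) for u,v in pts])
for _ in range(4):
    f=np.polyfit(P[:,1],P[:,0],1); r=P[:,0]-np.polyval(f,P[:,1]); P=P[abs(r)<max(1.5,2*r.std())]
print('far edge yaw',-np.degrees(np.arctan(f[0])),len(P),r.std())
E
```

```text
[541.57041307 356.75613216] [513.21566503 154.42413987] [410.893379   170.28636466] yaw from y side -7.977461523828026 x side -8.811974503362167 204.30914526316099 103.54448509867849
far edge yaw -8.325501540017797 48 0.6265970034852926
```

```bash
python3 - <<'E'
from h import *
snap('scene','s16.png');crop('s16.png','s16a.png',200,90,400,360,2.2)
to(430,-47,230)
E
```

```text
t 49.45 pos [431.8 -43.6 231.7] rpy [-1.8e+02  1.0e-01 -7.6e+00] F [-0.4  0.6  0.8] w 36.4 q [ -7.   5. 105.   0.  71.  90.]
tool offset mm [-1.3  3.6  1.7] rows 1.0
```

View pics/s16a.png

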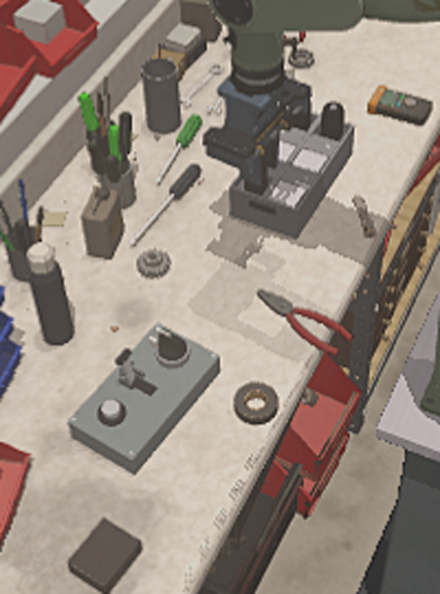

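```bash
python3 -c "
from h import *
crop('t15.png','t15c.png',150,150,500,260,2.2)"
```

```text
(no output)
```

View pics/t15c.png

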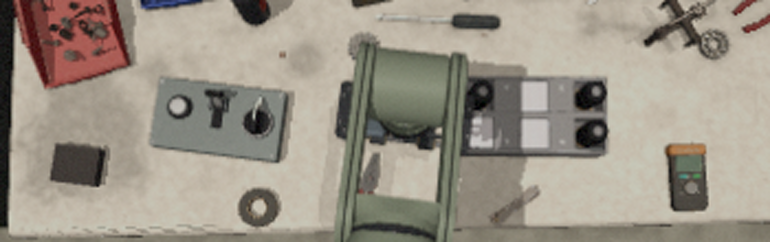

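The packs stand at (480,95), (592,94) and (592,132). The lever is up, the dial points at the rib, the carton and meter are where they were, and the arm is clear. Handing in.

```bash
python3 -c "
from h import *
print(env.job_done(),env.state()['time_s'])"
```

```text
the job is handed in; nothing more can be done
the job is handed in; nothing more can be done
```

The whole job was done in the order you asked and handed in at about 50 s, with the arm clear and touching nothing.

- **Trip unit:** I pressed the test button fully in, at about 10 N. The lever dropped, and I pushed it back up. Later pictures show it where it started.
- **Finding empty wells:** By feel, wells 1 and 2 stood firm and wells 3, 4 and 6 gave way. I did not probe well 5, as only three packs were on the bench.
- **Packs:** They stand in wells 6, 3 and 4. Each met the floor at the expected depth and showed the right height above the cover. The last pack had been knocked about 3 cm aside before I reached it, so I located it again first.
- **Dial:** I turned it last, to the rib.
- **Meter and carton:** I did not touch either one, and they look unmoved in the last picture.

Two readings did not quite agree:
- **Firm flaps:** They gave only about 2 mm by my tool reading, where you said 4 to 6 mm.
- **Dial pointer:** The tool angle puts the pointer within about 1° of the rib. The coarse reading of its white line in the pictures put it 1 to 4° off.

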